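# Set the bottle rotator to its loading position and sort the labware

## Robot

A 7-joint arm with a two-finger parallel gripper is mounted at the origin on the work surface. World frame = base frame: x ahead of the robot, y to its left, z up, the work surface at z = 0. Lengths are in m, angles in rad, forces in N, time in s.
With the tool pointing down it reaches from about 0.4 to 0.85 m from the base axis. Payload 10.4 kg.
Tool frame: the origin (TCP) lies at the very end of the fingers, on their centre line; the grasp point (between the pads) lies 19 mm behind it; y points along the fingers, z is the direction in which the jaws open and shut, and the axes are right-handed (so a half turn about y gives the same grasp; the last joint's range is limited). The gripper opens to 87 mm and grips with 3 to 60 N. Pads are 19 mm wide; open, the fingers measure 117 mm over their backs; the gripper's body (75 mm by 190 mm) begins 51 mm behind the grasp point.
Start: joints at [1.175, 0.332, -0.065, 1.46, 0.022, 1.35, -0.088], TCP at [0.228, -0.582, 0.223] pointing down, gripper open.
Joint ranges: [-2.6, 2.6], [-0.5, 2.12], [-1.47, 1.34], [0.16, 2.42], [-1.27, 4.41], [0.06, 2.06], [-2.6, 2.6]. Speed limits (rad/s): [2.22, 2.22, 2.79, 2.79, 3.14, 3.14, 3.14].

## Interface

Orientations are given as a 3x3 rotation matrix whose columns are the frame's x, y, z axes.
In Python, from bench import robot gives the robot as it stands.
- The arm moves only by the shell command python3 -m creep 'ROWS' [FORCE]. ROWS is JSON, a list of rows, each a list of 7 numbers: the opening, from 0 (shut) to 1 (fully open), then the shift along the tool's x, y, z in cm, then the turn, a rotation vector about the tool's x, y, z in degrees. A call has exactly 8 rows; each row shifts and turns the commanded pose from where the row before left it, along the tool's axes as they then stand; what a row does not reach is not made up. A row lasts 1/8 s, in which the tool goes at most 62.5 mm and 10.7 degrees, less where a joint would pass 70% of its speed; a pose out of reach is approached as far as the arm can. A call with a gripper value outside its range is refused whole. The fingers move at their own pace and stop on an object; FORCE is the grip in N (left out, the last holds). Time passes only in rows, so rows that do not move let the fingers close, or fill a call up. It gives the time, the measured TCP pose, the force and the opening at its end, in the units of the state.
- robot.get_obs(): the state, without advancing time (a new reading comes with each control period).
- robot.grab_frame(name): name is "scene" or "top" or "wrist"; returns a dict with "img" (480x640x3 uint8, blue, green, red), "mtx" (3x3 intrinsics, pixels), "cam_to_world" (4x4, takes a point from camera to world coordinates). Camera axes: x right, y up, looking along -z (the intrinsics and any distortion apply to the point x, -y, -z); pixel columns grow to the right and rows downward; lengths in m; the calibration is good to about 2 mm. The wrist camera is an equidistant fisheye: a pixel r from the principal point sees the ray r / f radians off the axis. A picture is of the moment at which its call begins. There is no depth.
- robot.job_done(): hands the job in, once; it reports no verdict.
The state is a dict: "time_s": time; "joint_pos": joint angles; "joint_vel": joint speeds; "effort": joint torques, N m; "eef_pos": TCP position; "orientation": TCP orientation; "force": force on the tool from outside, world axes, zero at the start; "wrist_torque": the same for the moment, N m; "width": opening from 0.0 (shut) to 1.0 (fully open).
Only numpy, scipy, OpenCV 4.12 (cv2) and the standard library are available. Lean on these libraries where they do the work, as an engineer would, in place of code of your own. Each camera call takes 0.05 s, during which the arm holds its last target.

## Task

Turn the bottle rotator's carrier on its centres, by the pegs of its capstan, until the ball-ended peg points straight up and so the trough is level and open upward, and let go of it. Then put every square bottle into the trough and every flat slide box into the grey tray, leaving the ball-ended peg pointing straight up at the end. Leave the beaker and the timer where they stand.

Things in the scene. Friction and masses are not known exactly. Their poses are not given: they have to be found in the camera images.
- rotator: fixed bottle rotator: white base plate 150 x 370 x 12 mm (local y -160 to +210 mm), two brackets 20 mm thick, 55 mm wide, rounded tops at 132 mm height, at local y = -128 and +128 mm; a carrier turns between them. Origin: on the bench below the trough's middle. Local y: along the turning axis, towards the capstan; z up. The axis lies 105 mm above the bench
- drum (a joint): carrier's angle about the rotator's local +y axis, rad: 0 or any multiple of 2 pi = ball-ended peg straight up, trough open upward. Growing angle carries the top towards the rotator's local +x. No stop within a turn either way; it stays where it is left (dry friction about 0.28 N m, 5 N at a peg tip)
- capstan (a point): centre of the capstan on the turning axis, outside the +y bracket; does not turn, axes as the rotator's. Black hub, 24 mm radius, 30 mm long; six radial steel pegs, 12 mm thick, every 60 degrees, in one plane, tips 70 mm from the axis (one bears a ball). Push a peg with closed fingers let down between pegs from above, or pinch one
- mark (a point): the mark: centre of the 22 mm black ball on the end of the ball-ended peg, 72 mm from the axis; turns with the carrier; its z axis points outward along that peg
- trough (a point): middle of the floor of the carrier's aluminium trough, 10 mm from the axis on the ball-ended peg's side; turns with the carrier. z points out of the open side (up when the mark is up), y along the axis. Inside 130 mm (x) x 210 mm (y), walls 5 mm thick, 20 mm high above the floor; three bottles fit lying across it, e.g. at y = -65, 0, +65 mm
- tray: fixed open grey plastic tray, 160 mm (local x) x 220 mm (local y), 26 mm high, walls 4 mm. Origin: centre of its underside; z up
- tray_in (a point): centre of the tray's inner floor, about 4 mm above the bench; axes as the tray's. Inside is 152 x 212 mm; three slide boxes fit side by side, long side along x, e.g. at y = -65, 0, +65 mm
- bottle1: square off-white plastic bottle, 110 mm long, lying down: body 36 x 36 x 85 mm (local x -55 to +30 mm), round screw cap 30 mm across, 20 mm long, at the +x end; 0.13 kg. Origin at mid-length on its axis (within the square part, where it can be gripped), 18 mm above what it lies on; local x points to the cap. 2 or 3 bottles are present
- bottle2: square off-white plastic bottle, 110 mm long, lying down: body 36 x 36 x 85 mm (local x -55 to +30 mm), round screw cap 30 mm across, 20 mm long, at the +x end; 0.13 kg. Origin at mid-length on its axis (within the square part, where it can be gripped), 18 mm above what it lies on; local x points to the cap. 2 or 3 bottles are present
- bottle3: square off-white plastic bottle, 110 mm long, lying down: body 36 x 36 x 85 mm (local x -55 to +30 mm), round screw cap 30 mm across, 20 mm long, at the +x end; 0.13 kg. Origin at mid-length on its axis (within the square part, where it can be gripped), 18 mm above what it lies on; local x points to the cap. 2 or 3 bottles are present
- slidebox1: flat off-white plastic microscope-slide box, no cap or neck, 84 mm long (local x), 40 mm wide (y), 24 mm high (z), lying flat; 0.09 kg. Origin at its centre, 12 mm above what it lies on. 2 or 3 slide boxes are present
- slidebox2: flat off-white plastic microscope-slide box, no cap or neck, 84 mm long (local x), 40 mm wide (y), 24 mm high (z), lying flat; 0.09 kg. Origin at its centre, 12 mm above what it lies on. 2 or 3 slide boxes are present
- slidebox3: flat off-white plastic microscope-slide box, no cap or neck, 84 mm long (local x), 40 mm wide (y), 24 mm high (z), lying flat; 0.09 kg. Origin at its centre, 12 mm above what it lies on. 2 or 3 slide boxes are present
- beaker: empty clear plastic beaker, 76 mm across, 90 mm high, standing on the bench near the capstan; origin at the centre of its underside. Not to be moved
- timer: white bench timer, 30 x 75 x 70 mm high, standing on the bench beyond the labware; origin at the centre of its underside. Not to be moved

How it is judged:
On the way:
1. the ball-ended peg has been turned to point straight up (within 8 degrees) and the rotator let go (angle between trough's own z axis and vertical below 0.14 rad and contact force between each of the arm, the fingers and rotator below 0.1 N and velocity of joint drum between -0.05 and 0.05 rad/s), for 0.3 s.
At the end, for the whole second after the job is handed in: Ball-ended peg up within 8 degrees (0.14 rad); every bottle's origin inside the trough (x within 60 mm, y within 100 mm of its middle, 3 to 60 mm above its floor), every slide box's origin inside the tray (x within 70, y within 100, 3 to 60 mm above its floor), all at rest (angle between trough's own z axis and vertical below 0.14 rad and x of bottle1 in the frame of trough between -0.06 and 0.06 m and y of bottle1 in the frame of trough between -0.1 and 0.1 m and z of bottle1 in the frame of trough between 0.003 and 0.06 m and linear speed of each of bottle1, bottle2, bottle3, slidebox1, slidebox2, slidebox3 below 0.03 m/s and x of bottle2 in the frame of trough between -0.06 and 0.06 m and y of bottle2 in the frame of trough between -0.1 and 0.1 m and z of bottle2 in the frame of trough between 0.003 and 0.06 m and x of bottle3 in the frame of trough between -0.06 and 0.06 m and y of bottle3 in the frame of trough between -0.1 and 0.1 m and z of bottle3 in the frame of trough between 0.003 and 0.06 m and x of slidebox1 in the frame of tray_in between -0.07 and 0.07 m and y of slidebox1 in the frame of tray_in between -0.1 and 0.1 m and z of slidebox1 in the frame of tray_in between 0.003 and 0.06 m and x of slidebox2 in the frame of tray_in between -0.07 and 0.07 m and y of slidebox2 in the frame of tray_in between -0.1 and 0.1 m and z of slidebox2 in the frame of tray_in between 0.003 and 0.06 m and x of slidebox3 in the frame of tray_in between -0.07 and 0.07 m and y of slidebox3 in the frame of tray_in between -0.1 and 0.1 m and z of slidebox3 in the frame of tray_in between 0.003 and 0.06 m); the robot touches nothing.
It fails at once if the beaker is moved by more than 3 cm (distance of beaker from where it was at the start of the episode above 0.03 m).
It fails at once if the timer is moved by more than 3 cm (distance of timer from where it was at the start of the episode above 0.03 m).
Of bottle1, bottle2, bottle3 only 2 to 3 are there at a start; the rules pass over those that are not, and their reading is None.
Of slidebox1, slidebox2, slidebox3 only 2 to 3 are there at a start; the rules pass over those that are not, and their reading is None.
At some moment in a run one of bottle1, slidebox1, bottle2, slidebox2, bottle3, slidebox3 may be knocked a few centimetres aside while the robot is not near it.
Once in a run the grip may slacken for a moment while it holds something.
It also fails if it takes over 210 s, if anything falls off the work surface, if the arm or the gripper's body presses on something with over 40 N, if the wrist force passes 120 N, or if a joint passes its speed limit or range.

## Working session

There is one attempt and no reset: what is moved stays moved. The work goes in short steps, Python scripts to look and compute and a shell command to move; the robot and the scene stay as the last step left them, time stands still between calls to the robot, and variables do not carry over. Pictures are saved under pics/ and viewed, and the job is handed in when it is done.

```bash
ls; mkdir -p pics; python3 - <<'E'
from bench import robot
import cv2
o=robot.get_obs(); print(o)
for n in ("scene","top","wrist"):
    f=robot.grab_frame(n); cv2.imwrite(f"pics/{n}0.png",f["img"]); print(n,f["mtx"].tolist(),f["cam_to_world"].round(4).tolist(),[k for k in f])
E
```

```text
pics
{'time_s': 0.0, 'joint_pos': array([ 1.17540907,  0.33289231, -0.06471298,  1.46092786,  0.0216103 ,
        1.34991284, -0.08852769]), 'joint_vel': array([ 0.00032193, -0.00015355, -0.00166534,  0.0002825 , -0.00055291,
       -0.00011847,  0.00134664]), 'effort': array([-2.24531323e-04, -6.23247313e+01,  2.49419123e-02, -3.89893162e+01,
       -6.12251577e-02,  3.98353406e-02,  1.85298381e-04]), 'eef_pos': array([ 0.22749009, -0.58171217,  0.22174765]), 'orientation': array([[-9.31313041e-01, -5.92958382e-04,  3.64219259e-01],
       [-3.64219734e-01,  1.31699832e-03, -9.31312112e-01],
       [ 7.25531731e-05, -9.99998957e-01, -1.44250485e-03]]), 'force': array([-0.21541772,  0.30131711, -0.63636478]), 'wrist_torque': array([ 0.00137988, -0.04307704, -0.02617079]), 'width': 0.9969681803062718}
scene [[487.0019743507765, 0.0, 314.9131830927808], [0.0, 487.0019743507765, 235.84961226723996], [0.0, 0.0, 1.0]] [[0.4963, -0.6152, 0.6126, 1.3196], [0.8681, 0.3466, -0.3553, -0.4305], [0.0063, 0.7081, 0.7061, 0.9792], [0.0, 0.0, 0.0, 1.0]] ['img', 'mtx', 'cam_to_world']
top [[520.4721613522887, 0.0, 319.48810405650124], [0.0, 520.4721613522887, 236.3090111362432], [0.0, 0.0, 1.0]] [[-0.0283, 0.998, -0.0571, 0.5195], [-0.9996, -0.028, 0.006, 0.0049], [0.0044, 0.0572, 0.9984, 1.2737], [0.0, 0.0, 0.0, 1.0]] ['img', 'mtx', 'cam_to_world']
wrist [[371.64829954431775, 0.0, 317.43364573327733], [0.0, 371.64829954431775, 237.5298094098508], [0.0, 0.0, 1.0]] [[0.3646, 0.8969, 0.2502, 0.2947], [-0.9312, 0.3515, 0.0966, -0.555], [-0.0013, -0.2682, 0.9634, 0.3837], [0.0, 0.0, 0.0, 1.0]] ['img', 'mtx', 'cam_to_world']
```

View pics/scene0.png

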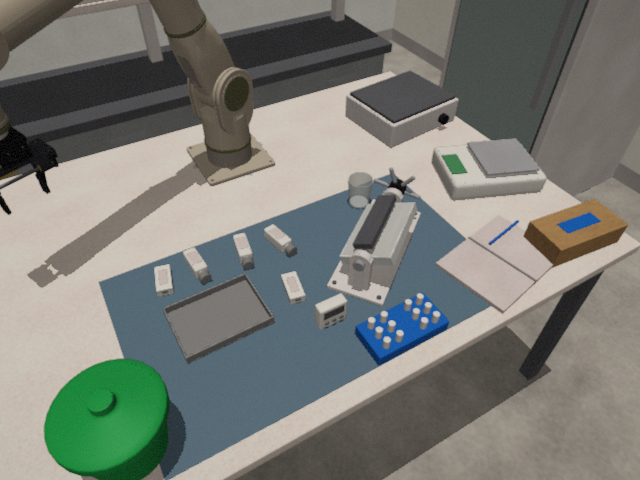

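View pics/top0.png

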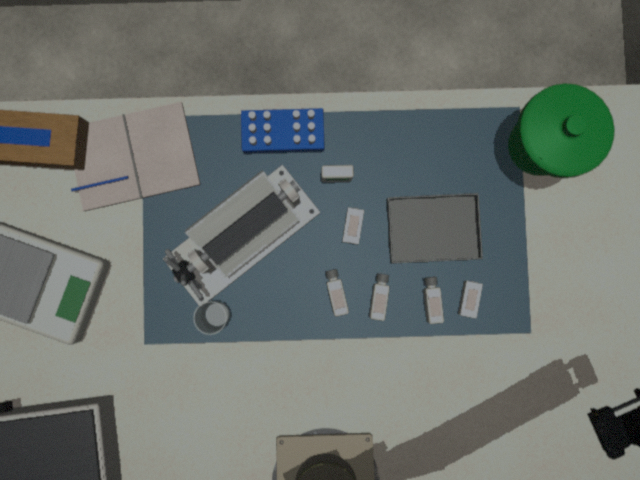

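The scene shows three capped bottles at top-image pixels (336,293), (380,297) and (433,300). The two slide boxes are at (353,226) and (471,299), the tray at (434,229), the capstan near (185,268), the beaker at (212,317) and the timer at (337,172). I'll zoom in.

```bash
cat > h.py <<'E'
import numpy as np, cv2
from bench import robot
def ray(f,u,v,fish=False):
    K=f["mtx"];x=(u-K[0,2])/K[0,0];y=(v-K[1,2])/K[1,1]
    if fish:
        r=np.hypot(x,y);s=np.sin(r)/max(r,1e-9);d=np.array([x*s,-y*s,-np.cos(r)])
    else: d=np.array([x,-y,-1.])
    T=f["cam_to_world"];return T[:3,3],T[:3,:3]@d
def p2w(f,u,v,z,fish=False):
    o,d=ray(f,u,v,fish);return o+d*(z-o[2])/d[2]
def w2p(f,P,fish=False):
    T=f["cam_to_world"];c=(np.asarray(P)-T[:3,3])@T[:3,:3];K=f["mtx"]
    if fish:
        h=np.hypot(c[0],c[1]);t=np.arctan2(h,-c[2]);x,y=c[0]/h*t,-c[1]/h*t
    else: x,y=c[0]/-c[2],-c[1]/-c[2]
    return np.array([K[0,0]*x+K[0,2],K[1,1]*y+K[1,2]])
def crop(img,u0,v0,u1,v1,s,name):
    cv2.imwrite(name,cv2.resize(img[v0:v1,u0:u1],None,fx=s,fy=s,interpolation=cv2.INTER_CUBIC))
E
python3 - <<'E'
from h import *
f=cv2.imread("pics/top0.png");s=cv2.imread("pics/scene0.png")
crop(f,150,150,350,300,4,"pics/t_rot.png")
crop(f,310,180,510,330,4,"pics/t_obj.png")
crop(s,310,150,450,310,3.7,"pics/s_rot.png") 
E
```

```text
(no output)
```

View pics/t_rot.png

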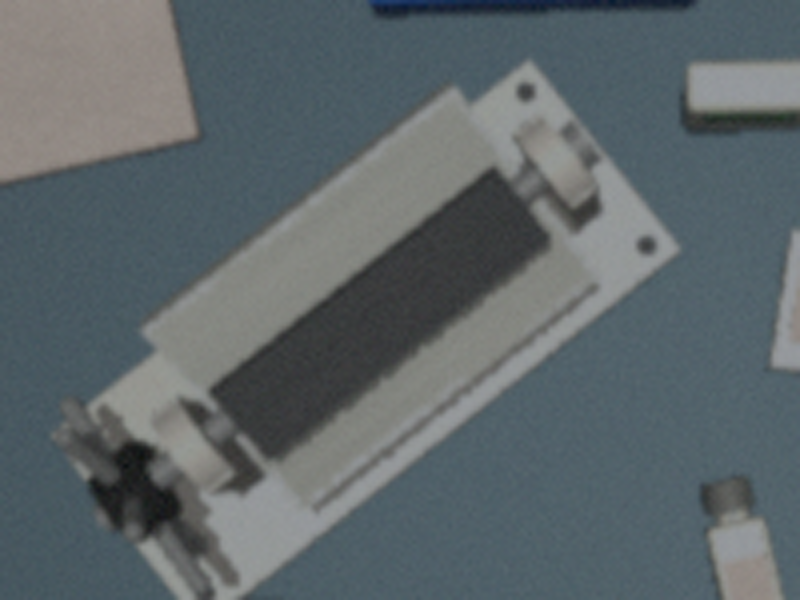

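View pics/t_obj.png

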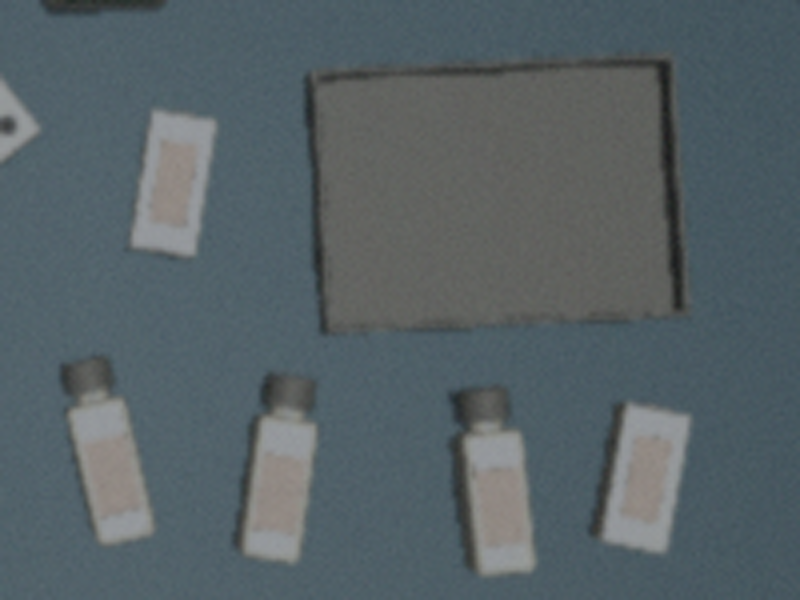

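View pics/s_rot.png

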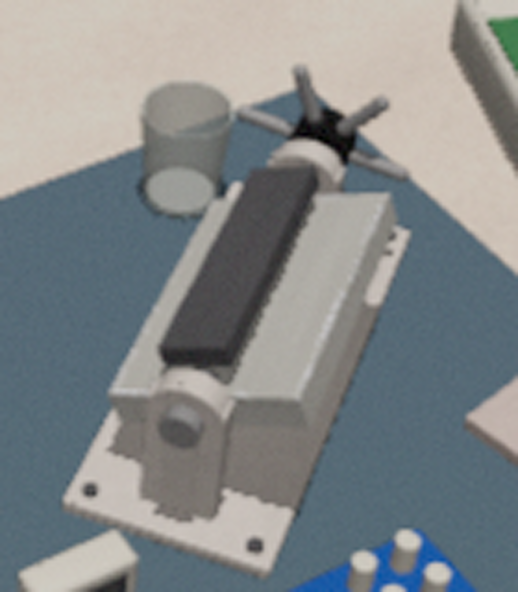

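```bash
python3 - <<'E'
from h import *
f=robot.grab_frame("top")
def W(u,v,z,u0=150,v0=150,s=4): 
    return p2w(f,u0+(u+.5)/s-.5,v0+(v+.5)/s-.5,z)
A=W(530,62,.012);B=W(680,247,.012);C=W(55,435,.012)
print(A,B,C,np.linalg.norm(A-B),np.linalg.norm(A-C))
# dir y: from A to C
y=(C-A)[:2];y/=np.linalg.norm(y);
x0=(A-B)[:2];x0/=np.linalg.norm(x0)
print(y,x0, y@x0)
# bracket tops
b1=W(560,165,.132);b2=W(197,445,.132);print("brk",b1,b2,np.linalg.norm(b1-b2))
m=(A+B)/2; org=m[:2]+.160*y; print("org",org, "yaw of y",np.degrees(np.arctan2(y[1],y[0])))
o=lambda u,v,z:W(u,v,z,310,180)
for n,pts,z in [("sb_a",[(152,110),(217,119),(195,256),(132,249)],.024),("sb_b",[(625,403),(690,413),(666,552),(600,540)],.024),
  ("tray",[(308,73),(668,56),(686,312),(325,331)],.026),
  ("bo1",[(68,407),(125,398),(154,535),(100,544)],.036),("bo2",[(259,414),(317,422),(298,562),(241,554)],.036),("bo3",[(462,434),(521,430),(535,569),(477,576)],.036)]:
    P=np.array([o(*p,z) for p in pts]);c=P.mean(0);ax=(P[0]+P[1]-P[2]-P[3])/2
    print(n,c.round(4),"len",np.linalg.norm(ax[:2]).round(4),"wid",np.linalg.norm((P[1]+P[2]-P[0]-P[3])/2).round(4),"yaw",np.degrees(np.arctan2(ax[1],ax[0])).round(1), "orig",(c[:2]+.0125*ax[:2]/np.linalg.norm(ax[:2])).round(4) if 'bo' in n else '')
print("beaker",p2w(f,212,317,.09),"timer",p2w(f,337,167,.07))
E
```

```text
[0.76852747 0.0837147  0.012     ] [ 0.65236953 -0.00478053  0.012     ] [0.54873399 0.37629111 0.012     ] 0.14602764590379094 0.3659373305744221
[-0.60063148  0.799526  ] [0.7954517  0.60601699] 0.006753004355416259
brk [0.68701183 0.06105682 0.132     ] [0.53829272 0.26344696 0.132     ] 0.2511556155116045
org [0.61434747 0.16739124] yaw of y 126.9151375843371
sb_a [ 0.6148 -0.0844  0.024 ] len 0.0843 wid 0.0388 yaw -10.5 orig 
sb_b [ 0.431  -0.3605  0.024 ] len 0.0836 wid 0.0396 yaw -12.7 orig 
tray [ 0.6037 -0.2782  0.026 ] len 0.1552 wid 0.2174 yaw 1.6 orig 
bo1 [ 0.4444 -0.0412  0.036 ] len 0.0826 wid 0.0333 yaw 10.9 orig [ 0.4567 -0.0389]
bo2 [ 0.4316 -0.1397  0.036 ] len 0.0832 wid 0.0343 yaw -9.6 orig [ 0.4439 -0.1418]
bo3 [ 0.4195 -0.2696  0.036 ] len 0.083 wid 0.0348 yaw 3.6 orig [ 0.432  -0.2688]
beaker [0.41167173 0.24529459 0.09      ] timer [ 0.74914836 -0.04783201  0.07      ]
```

```bash
cat >> h.py <<'E'
ORG=np.array([.614,.166,0]);YA=np.array([-.599,.801,0]);YA/=np.linalg.norm(YA);ZA=np.array([0,0,1.]);XA=np.cross(YA,ZA)
AX=ORG+np.array([0,0,.105])
def peg(th,r,cy): return AX+cy*YA+r*(np.sin(th)*XA+np.cos(th)*ZA)
E
python3 - <<'E'
from h import *
from scipy.optimize import least_squares
fs=robot.grab_frame("scene");ft=robot.grab_frame("top")
S=lambda u,v:np.array([310+(u+.5)/3.7-.5,150+(v+.5)/3.7-.5])
tips=[S(240,112),S(300,70),S(383,103),S(405,173)]
# order around: going -60 steps; solve for phi, cy, offsets
def res(p,sg):
    return np.concatenate([(w2p(fs,peg(p[0]+sg*i*np.pi/3,.069,p[1])+np.array([p[2],p[3],0]))-t) for i,t in enumerate(tips)]+[p[2:]*300])
for sg in (1,-1):
  for a in range(0,360,60):
    r=least_squares(res,[np.radians(a),.165,0,0],args=(sg,));print(sg,a,r.cost.round(2),np.degrees(r.x[0])%360,r.x[1:])
E
```

```text
1 0 1.73 277.4517363677396 [ 0.17251409 -0.00045333 -0.00033901]
1 60 1.73 277.45173089791865 [ 0.17251409 -0.00045333 -0.000339  ]
1 120 1.73 277.4517277540498 [ 0.17251409 -0.00045332 -0.000339  ]
1 180 1.73 277.4517259405736 [ 0.17251409 -0.00045332 -0.000339  ]
1 240 1.73 277.45172655615386 [ 0.17251409 -0.00045332 -0.000339  ]
1 300 1.73 277.45174295313853 [ 0.17251409 -0.00045333 -0.00033901]
-1 0 509.55 279.94080027963196 [ 0.24732229 -0.00404723 -0.00302658]
-1 60 509.55 279.94136041977157 [ 0.24732224 -0.00404702 -0.00302643]
-1 120 509.55 279.9378720561404 [ 0.24732255 -0.00404829 -0.00302737]
-1 180 509.55 279.9380580790173 [ 0.24732253 -0.00404822 -0.00302732]
-1 240 509.55 279.93868990957526 [ 0.24732248 -0.00404799 -0.00302715]
-1 300 509.55 279.9406763708221 [ 0.2473223  -0.00404727 -0.00302661]
```

```bash
cat >> h.py <<'E'
def drumpt(th,x,y,z): # carrier-frame pt
    return AX+y*YA+z*(np.sin(th)*XA+np.cos(th)*ZA)+x*(np.cos(th)*XA-np.sin(th)*ZA)
def overlay(f,img,th,cy=.1725):
    img=img.copy()
    L=lambda a,b,c:cv2.line(img,*[tuple(np.round(w2p(f,q)*16).astype(int).tolist()) for q in (a,b)],c,1,cv2.LINE_AA,4)
    for z,c in ((.005,(0,255,255)),(.03,(0,255,0))):
        P=[drumpt(th,x,y,z) for x,y in ((-.07,-.11),(.07,-.11),(.07,.11),(-.07,.11))]
        for i in range(4): L(P[i],P[(i+1)%4],c)
    for i in range(6): L(peg(th+i*np.pi/3,.02,cy),peg(th+i*np.pi/3,.07,cy),(0,0,255) if i==0 else (255,100,0))
    return img
E
python3 - <<'E'
from h import *
out=[]
for d in (157.5,217.5):
    th=np.radians(d)
    fs=robot.grab_frame("scene");ft=robot.grab_frame("top")
    a=overlay(fs,fs["img"],th)[150:310,310:450];b=overlay(ft,ft["img"],th)[150:310,155:325]
    out.append(np.hstack([cv2.resize(a,None,fx=2.5,fy=2.5),cv2.resize(b,None,fx=2.3,fy=2.5)]))
cv2.imwrite("pics/ov1.png",np.vstack(out)[:, :800]); print(out[0].shape)
E
```

```text
(400, 741, 3)
```

View pics/ov1.png

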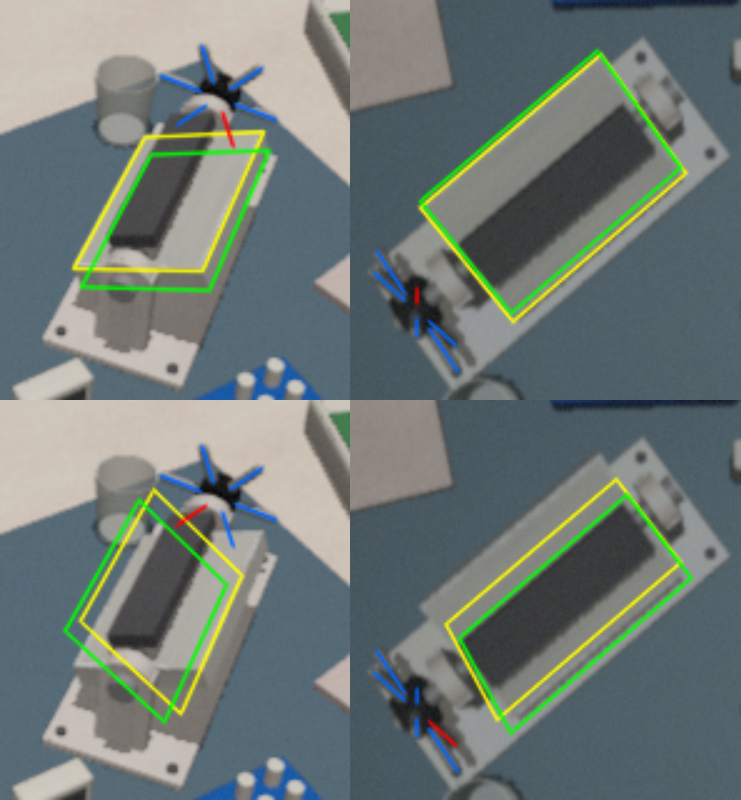

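The overlay shows the pegs fit well with the ball-ended peg at about +157°, so the trough is nearly inverted. I'll push negative (tops towards -x) in roughly 60° strokes. First comes a test move to raise and turn the tool.

```bash
cat >> h.py <<'E'
def go(P,yaw=None):
    """tool-frame shift (cm) AFTER turning, and the turn (deg)."""
    o=robot.get_obs();R=o["orientation"];p=o["eef_pos"]
    cy=np.degrees(np.arctan2(R[1,0],R[0,0]))
    if yaw is None: yaw=cy
    from scipy.spatial.transform import Rotation as Ro
    a=np.radians(yaw);x=np.array([np.cos(a),np.sin(a),0]);y=np.array([0,0,-1.]);T=np.stack([x,y,np.cross(x,y)],1)
    rv=Ro.from_matrix(R.T@T).as_rotvec(degrees=True)
    d=T.T@(np.asarray(P)-p)*100
    print("turn",rv.round(1),"shift",d.round(2),"| pos",p.round(4),"yaw",round(cy,1),"F",o["force"].round(1),"w",round(o["width"],3),"t",round(o["time_s"],2))
def rp(x,y,z): return ORG+x*XA+y*YA+np.array([0,0,z])
E
python3 -m creep '[[0,0,-5,0,0,-7.7,0],[0,0,-5,0,0,-7.7,0],[0,0,0,0,0,0,0],[0,0,0,0,0,0,0],[0,0,0,0,0,0,0],[0,0,0,0,0,0,0],[0,0,0,0,0,0,0],[0,0,0,0,0,0,0]]' 20
python3 - <<'E'
from h import *
go([.5,-.3,.32],216.8); go(rp(.055,.1725,.30),216.8); print(robot.get_obs()["joint_pos"].round(2))
a=np.array([.5,-.3,.32]);b=rp(.055,.1725,.30);print(b)
E
```

```text
time_s: 1.5
eef_pos: [0.2276, -0.582, 0.3224]
orientation: [[-0.801, -0.0, 0.598], [-0.598, 0.0, -0.801], [-0.0, -1.0, -0.0]]
force: [-0.7, 0.1, 0.8]
width: 0.171
turn [ 0. -0. -0.] shift [-38.7    0.24  -6.27] | pos [ 0.2276 -0.582   0.3224] yaw -143.2 F [-0.7  0.1  0.8] w 0.171 t 1.5
turn [ 0. -0. -0.] shift [-81.25   2.24 -54.  ] | pos [ 0.2276 -0.582   0.3224] yaw -143.2 F [-0.7  0.1  0.8] w 0.171 t 1.5
[ 1.2   0.31 -0.09  1.29  0.03  1.55  0.18]
[0.55473941 0.33708312 0.3       ]
```

```bash

python3 -m creep '[[0,-5.5,0,-0.9,0,0,0],[0,-5.5,0,-0.9,0,0,0],[0,-5.5,0,-0.9,0,0,0],[0,-5.5,0,-0.9,0,0,0],[0,-5.5,0,-0.9,0,0,0],[0,-5.5,0,-0.9,0,0,0],[0,-5.5,0,-0.9,0,0,0],[0,0,0,0,0,0,0]]'
python3 -m creep '[[0,-3.6,0,-4.1,0,0,0],[0,-3.6,0,-4.1,0,0,0],[0,-3.6,0,-4.1,0,0,0],[0,-3.6,0,-4.1,0,0,0],[0,-3.6,0,-4.1,0,0,0],[0,-3.6,0,-4.1,0,0,0],[0,-3.6,0,-4.1,0,0,0],[0,-3.6,0,-4.1,0,0,0]]'
python3 - <<'E'
from h import *
go(rp(.055,.1725,.30),216.8); print(robot.get_obs()["joint_pos"].round(2))
E
```

```text
time_s: 2.5
eef_pos: [0.5014, -0.2964, 0.3225]
orientation: [[-0.796, 0.001, 0.605], [-0.605, 0.002, -0.796], [-0.002, -1.0, -0.001]]
force: [-0.7, 0.1, 0.5]
width: 0.004
time_s: 3.5
eef_pos: [0.533, 0.1343, 0.3228]
orientation: [[-0.802, 0.001, 0.597], [-0.597, -0.001, -0.802], [-0.0, -1.0, 0.001]]
force: [0.6, 0.4, -0.3]
width: 0.009
turn [-0.1 -0.1 -0. ] shift [-13.88   2.28 -14.93] | pos [0.533  0.1343 0.3228] yaw -143.3 F [ 0.6  0.4 -0.3] w 0.009 t 3.5
[ 0.26  0.19 -0.68  1.47  0.12  1.53 -1.35]
```

```bash

python3 -m creep '[[0,-4.5,0,-4.5,0,0,0],[0,-4.5,0,-4.5,0,0,0],[0,-4.5,0,-4.5,0,0,0],[0,-1.5,4,-1.5,0,0,0],[0,0,4,0,0,0,0],[0,0,2,0,0,0,0],[0,0,0,0,0,0,0],[0,0,0,0,0,0,0]]'
python3 - <<'E'
from h import *
go(rp(.066,.1725,.145),216.8); 
f=robot.grab_frame("scene"); crop(f["img"],310,100,450,240,4,"pics/s1.png")
f=robot.grab_frame("wrist");cv2.imwrite("pics/w1.png",f["img"])
E
```

```text
time_s: 4.5
eef_pos: [0.5636, 0.3404, 0.2245]
orientation: [[-0.802, 0.002, 0.598], [-0.598, 0.001, -0.802], [-0.002, -1.0, 0.0]]
force: [0.0, 0.4, 0.9]
width: 0.006
turn [-0.  -0.1 -0.1] shift [-0.19  7.95 -0.27] | pos [0.5636 0.3404 0.2245] yaw -143.3 F [0.  0.4 0.9] w 0.006 t 4.5
```

View pics/s1.png

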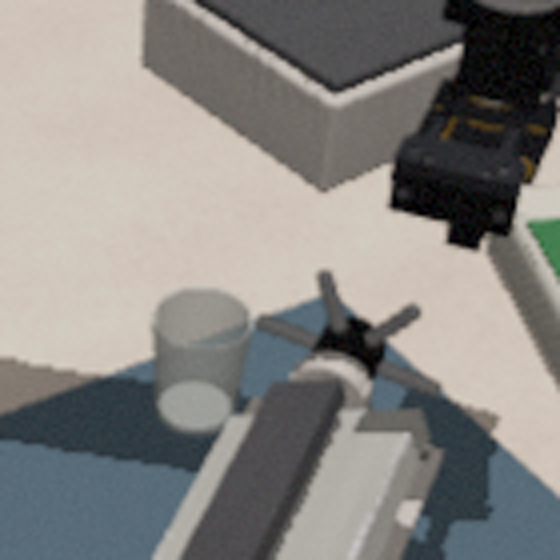

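View pics/w1.png

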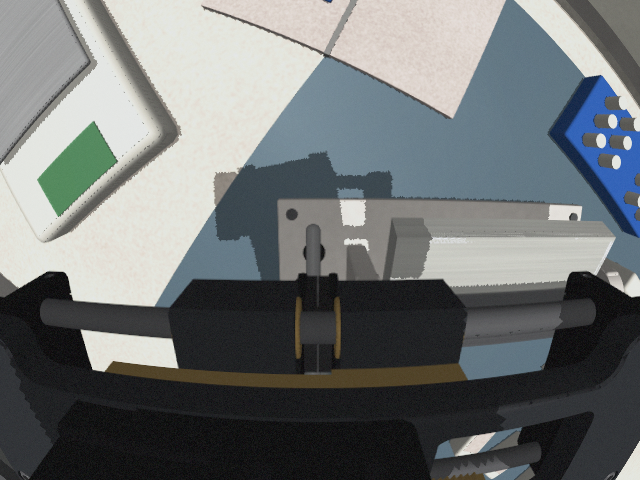

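The wrist view shows the closed fingers at (318,325) in plane with the peg at (314,240), and the black ball beneath it. I'll go down and push the first stroke.

```bash

python3 -m creep '[[0,-0.2,4,-0.2,0,0,0],[0,0,4,0,0,0,0],[0,0,0,0,0,0,0],[0,1,0,0,0,0,0],[0,1,0,0,0,0,0],[0,1,0,0,0,0,0],[0,1,0,0,0,0,0],[0,1,0,0,0,0,0]]'
python3 -m creep '[[0,1,0,0,0,0,0],[0,0.6,0,0,0,0,0],[0,0,0,0,0,0,0],[0,-0.5,-3,0,0,0,0],[0,0,-4,0,0,0,0],[0,-4,0,0,0,0,0],[0,-2.2,0,0,0,0,0],[0,0,0,0,0,0,0]]'
python3 - <<'E'
from h import *
go(rp(.066,.1725,.145),216.8); 
f=robot.grab_frame("scene"); crop(f["img"],310,100,450,240,4,"pics/s2.png")
E
```

```text
time_s: 5.6
eef_pos: [0.5245, 0.3147, 0.1463]
orientation: [[-0.801, 0.006, 0.598], [-0.598, 0.004, -0.801], [-0.007, -1.0, 0.001]]
force: [2.6, 3.2, 3.2]
width: 0.003
time_s: 6.6
eef_pos: [0.5638, 0.3441, 0.2117]
orientation: [[-0.801, -0.002, 0.599], [-0.599, -0.001, -0.801], [0.002, -1.0, -0.001]]
force: [-0.1, -0.2, 0.9]
width: 0.006
turn [ 0.  -0.   0.1] shift [0.05 6.67 0.02] | pos [0.5638 0.3441 0.2117] yaw -143.2 F [-0.1 -0.2  0.9] w 0.006 t 6.6
```

View pics/s2.png

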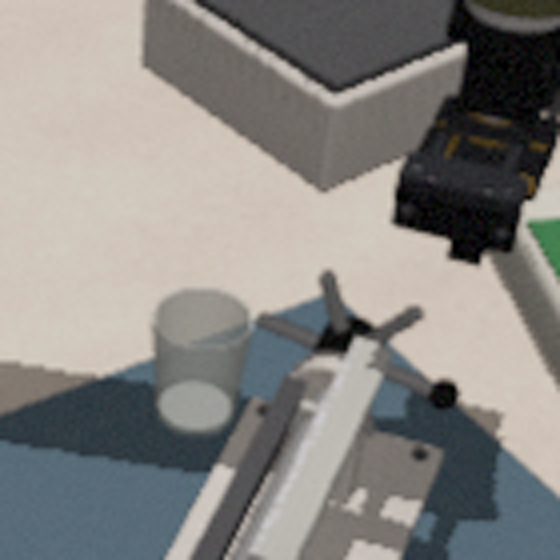

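The first stroke worked, and the ball is now at (443,394) near +97°. I'll repeat it.

```bash

python3 -m creep '[[0,0,3.7,0,0,0,0],[0,0,3,0,0,0,0],[0,0,0,0,0,0,0],[0,1,0,0,0,0,0],[0,1,0,0,0,0,0],[0,1,0,0,0,0,0],[0,1,0,0,0,0,0],[0,1,0,0,0,0,0]]'
python3 -m creep '[[0,1,0,0,0,0,0],[0,0.6,0,0,0,0,0],[0,0,0,0,0,0,0],[0,-0.5,-3,0,0,0,0],[0,0,-4,0,0,0,0],[0,-4,0,0,0,0,0],[0,-2.7,0,0,0,0,0],[0,0,0,0,0,0,0]]'
python3 - <<'E'
from h import *
go(rp(.071,.1725,.145),216.8); 
f=robot.grab_frame("scene"); crop(f["img"],310,100,450,240,4,"pics/s3.png")
E
```

```text
time_s: 7.65
eef_pos: [0.5248, 0.315, 0.1487]
orientation: [[-0.801, 0.005, 0.598], [-0.598, 0.003, -0.801], [-0.006, -1.0, 0.001]]
force: [4.7, 2.7, 3.3]
width: 0.007
time_s: 8.65
eef_pos: [0.5687, 0.3477, 0.2141]
orientation: [[-0.801, -0.003, 0.599], [-0.599, -0.001, -0.801], [0.003, -1.0, -0.001]]
force: [0.2, 0.7, 0.2]
width: 0.009
turn [ 0.  -0.   0.2] shift [0.15 6.91 0.01] | pos [0.5687 0.3477 0.2141] yaw -143.2 F [0.2 0.7 0.2] w 0.009 t 8.65
```

View pics/s3.png

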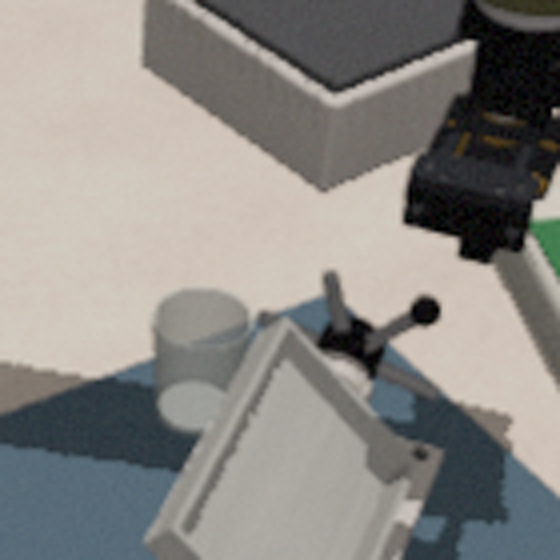

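```bash

python3 -m creep '[[0,0.1,3.9,0,0,0,0],[0,0,3,0,0,0,0],[0,0,0,0,0,0,0],[0,1,0,0,0,0,0],[0,1,0,0,0,0,0],[0,1,0,0,0,0,0],[0,1,0,0,0,0,0],[0,0.8,0,0,0,0,0]]'
python3 -m creep '[[0,0,0,0,0,0,0],[0,0,0,0,0,0,0],[0,-2,0,0,0,0,0],[0,-2,-1,0,0,0,0],[0,-1,-4,0,0,0,0],[0,0,-4,0,0,0,0],[0,0,0,0,0,0,0],[0,0,0,0,0,0,0]]'
cat > ang.py <<'E'
from h import *
f=robot.grab_frame("scene");t=robot.grab_frame("top")
import sys
n=sys.argv[1]
a=overlay(f,f["img"],0.)[150:310,310:450];b=overlay(t,t["img"],0.)[150:310,155:325]
c=f["img"][150:310,310:450]
cv2.imwrite(f"pics/{n}.png",np.vstack([np.hstack([cv2.resize(a,None,fx=2.4,fy=2.4),cv2.resize(b,None,fx=2.4,fy=2.4)])]))
crop(f["img"],310,150,450,290,4,f"pics/{n}b.png")
# ball: darkest blob search near expected
for ff,nm in((f,"scene"),(t,"top")):
    e=w2p(ff,peg(0,.072,.1725));print(nm,"expected ball",e.round(1))
    g=ff["img"].max(2).astype(float);u,v=np.round(e).astype(int);s=g[v-14:v+15,u-14:u+15];m=(s<45)
    ys,xs=np.nonzero(m);print(" dark centroid",xs.mean()+u-14,ys.mean()+v-14,m.sum())
    for d in (-8,8): print("  ",d,w2p(ff,peg(np.radians(d),.072,.1725)).round(1))
E
python3 ang.py a1; python3 -c "
from h import *
go(rp(.0,.0,.3),216.8)"
```

```text
time_s: 9.7
eef_pos: [0.5305, 0.3197, 0.1503]
orientation: [[-0.801, 0.006, 0.599], [-0.599, 0.004, -0.801], [-0.007, -1.0, 0.0]]
force: [3.1, 3.0, 4.7]
width: 0.001
time_s: 10.7
eef_pos: [0.5692, 0.3475, 0.2356]
orientation: [[-0.801, -0.001, 0.598], [-0.598, -0.001, -0.801], [0.002, -1.0, 0.0]]
force: [0.5, -0.1, -0.4]
width: 0.001
scene expected ball [400. 168.]
 dark centroid 399.44444444444446 172.64444444444445 45
   -8 [396.5 167.3]
   8 [403.6 169.2]
top expected ball [174.8 274.4]
 dark centroid 179.63309352517985 272.99640287769785 278
   -8 [177.8 278.1]
   8 [172.  270.6]
turn [-0.  -0.   0.1] shift [ 7.27 -6.5  17.21] | pos [0.5692 0.3474 0.235 ] yaw -143.2 F [-0.1  0.2  0.1] w 0.008 t 10.8
```

View pics/a1.png

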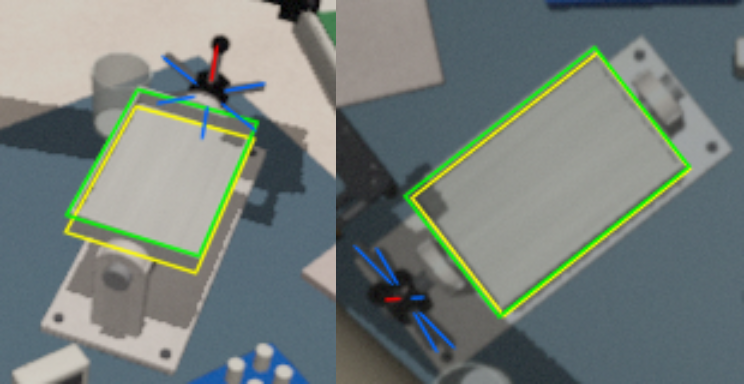

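View pics/a1b.png

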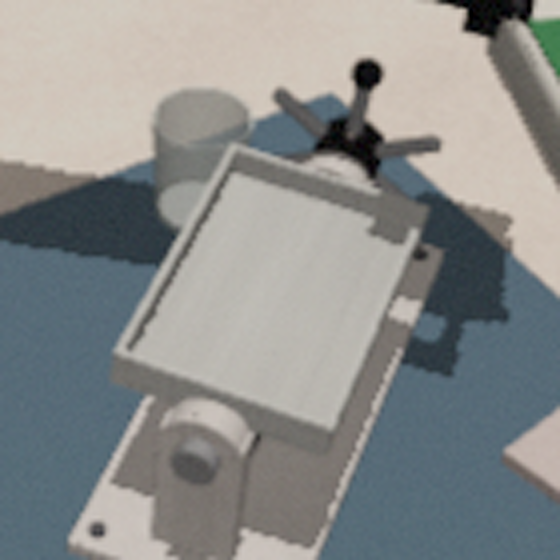

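```bash
python3 - <<'E'
from h import *
from scipy.optimize import least_squares
fs=robot.grab_frame("scene")
S=lambda u,v:np.array([310+(u+.5)/4-.5,150+(v+.5)/4-.5])
obs=[(0,.072,S(368,73)),(-np.pi/3,.069,S(279,95)),(np.pi/3,.069,S(436,144))]
rim=[(-.07,.11,S(238,146)),(.07,.11,S(427,210)),(.07,-.11,S(329,442)),(-.07,-.11,S(114,352))]
def mk(usep,user):
  def res(p):
    r=[];o=np.array([p[1],p[2],0])
    if usep:
      for a,rr,t in obs:r.append(w2p(fs,peg(p[0]+a,rr,.1725)+o)-t)
    if user:
      for x,y,t in rim:r.append(w2p(fs,drumpt(p[0],x,y,.03)+o)-t)
    return np.concatenate(r+[p[1:]*300])
  return res
for a in((1,0),(0,1),(1,1)):
  r=least_squares(mk(*a),[0,0,0]);print(a,np.degrees(r.x[0]),r.x[1:],r.fun.round(1))
E
```

```text
(1, 0) 3.1522313621119666 [-1.26962075e-04 -5.27226145e-05] [-0.2  0.5 -0.9 -0.6  1.1 -0.1 -0.  -0. ]
(0, 1) 6.217393921490669 [ 0.00050902 -0.00177342] [-1.2 -0.8  0.6  1.1  0.8 -1.   0.1  0.2  0.2 -0.5]
(1, 1) 5.09406132718004 [ 0.00016624 -0.00141528] [ 0.3  1.  -0.7 -0.8  1.1  0.9 -1.5 -0.6  0.5  0.5  0.7 -1.6 -0.2  0.4
  0.  -0.4]
```

The ball peg is about 4° short, with fits from 3° to 6°. I'll nudge it 5 mm further.

```bash

python3 -m creep '[[0,0,4.4,0,0,0,0],[0,0,4.4,0,0,0,0],[0,1.5,0,0,0,0,0],[0,1.5,0,0,0,0,0],[0,1.2,0,0,0,0,0],[0,0.8,0,0,0,0,0],[0,0.7,0,0,0,0,0],[0,0,0,0,0,0,0]]'
python3 -c "
from h import *
go(rp(.0,.1725,.145),216.8)"
python3 -m creep '[[0,0,0,0,0,0,0],[0,-2,0,0,0,0,0],[0,-2,-1,0,0,0,0],[0,-1,-4,0,0,0,0],[0,0,-4,0,0,0,0],[0,0,-4,0,0,0,0],[0,0,-2,0,0,0,0],[0,0,0,0,0,0,0]]'
python3 ang.py a2; python3 -c "
from h import *
go(rp(.0,.0,.3),216.8)"
```

```text
time_s: 11.85
eef_pos: [0.5241, 0.3139, 0.149]
orientation: [[-0.801, 0.001, 0.598], [-0.598, 0.0, -0.801], [-0.001, -1.0, 0.0]]
force: [0.1, 0.9, 0.8]
width: 0.005
turn [-0.  -0.1 -0. ] shift [ 1.65  0.4  -0.02] | pos [0.5241 0.3139 0.149 ] yaw -143.3 F [0.1 0.9 0.8] w 0.005 t 11.85
time_s: 12.85
eef_pos: [0.5641, 0.3444, 0.2994]
orientation: [[-0.801, 0.001, 0.599], [-0.599, 0.001, -0.801], [-0.001, -1.0, -0.0]]
force: [0.1, 0.1, -0.8]
width: 0.008
scene expected ball [400. 168.]
 dark centroid 397.7083333333333 171.875 48
   -8 [396.5 167.3]
   8 [403.6 169.2]
top expected ball [174.8 274.4]
 dark centroid 180.36363636363637 273.6872727272727 275
   -8 [177.8 278.1]
   8 [172.  270.6]
turn [-0.  -0.   0.1] shift [ 6.61 -0.29 17.24] | pos [0.5637 0.3437 0.2971] yaw -143.2 F [ 0.3  0.3 -0.1] w 0.005 t 12.95
```

View pics/a2b.png

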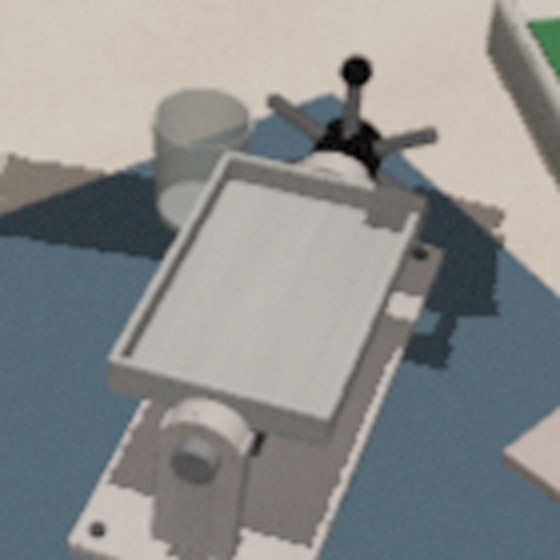

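View pics/a2.png

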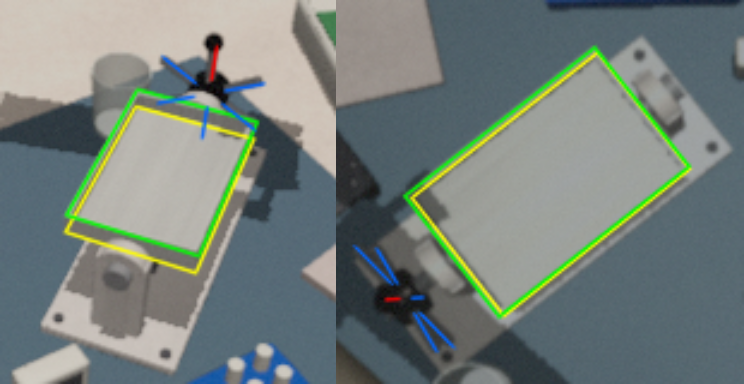

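```bash
python3 - <<'E'
from h import *
from scipy.optimize import least_squares
fs=robot.grab_frame("scene")
S=lambda u,v:np.array([310+(u+.5)/4-.5,150+(v+.5)/4-.5])
obs=[(0,.072,S(356,71)),(-np.pi/3,.069,S(271,100)),(np.pi/3,.069,S(434,135))]
rim=[(-.07,.11,S(232,151)),(.07,.11,S(426,203)),(.07,-.11,S(327,423)),(-.07,-.11,S(110,358))]
def mk(usep,user):
  def res(p):
    r=[];o=np.array([p[1],p[2],0])
    if usep:
      for a,rr,t in obs:r.append(w2p(fs,peg(p[0]+a,rr,.1725)+o)-t)
    if user:
      for x,y,t in rim:r.append(w2p(fs,drumpt(p[0],x,y,.03)+o)-t)
    return np.concatenate(r+[p[1:]*300])
  return res
for a in((1,0),(0,1),(1,1)):
  r=least_squares(mk(*a),[0,0,0]);print(a,np.degrees(r.x[0]),r.x[1:],r.fun.round(1))
E
```

```text
(1, 0) -3.346272337021544 [-1.29729279e-04 -7.21433251e-05] [-0.1  0.3 -0.5 -0.2  0.6 -0.1 -0.  -0. ]
(0, 1) -0.7603181283755804 [-3.53170016e-04 -6.79986837e-05] [-1.1 -0.4  0.4 -0.4  0.8  0.4 -0.2  0.2 -0.1 -0. ]
(1, 1) -1.7415548810404817 [-0.0004247  -0.00021443] [ 0.5  0.4 -0.2 -0.7  0.8  0.4 -1.3 -0.1  0.3 -0.8  0.5 -0.  -0.5  0.5
 -0.1 -0.1]
```

It is at about -2°, which is good. Next I'll go to bottle 1.

```bash

python3 -m creep '[[0.65,0,0,0,0,8.6,0],[0.65,0,0,0,0,8.6,0],[0.65,0,0,0,0,8.7,0],[0.65,0,0,0,0,0,0],[0.65,0,0,0,0,0,0],[0.65,0,0,0,0,0,0],[0.65,0,0,0,0,0,0],[0.65,0,0,0,0,0,0]]' 35
python3 -c "
from h import *
go([.4567,-.0389,.2],190.9)"
```

```text
time_s: 14.0
eef_pos: [0.564, 0.3439, 0.2985]
orientation: [[-0.982, 0.0, 0.189], [-0.189, 0.0, -0.982], [-0.0, -1.0, -0.0]]
force: [0.5, -0.6, 0.0]
width: 0.642
turn [ 0. -0. -0.] shift [17.77  9.85 35.56] | pos [0.564  0.3439 0.2985] yaw -169.1 F [ 0.5 -0.6  0. ] w 0.642 t 14.0
```

```bash

python3 -m creep '[[0.65,2.5,0,5,0,0,0],[0.65,2.5,0,5,0,0,0],[0.65,2.5,0,5,0,0,0],[0.65,2.5,0,5,0,0,0],[0.65,2.5,1,5,0,0,0],[0.65,2.5,3,5,0,0,0],[0.65,2.5,4,5,0,0,0],[0.65,0.2,2,0.4,0,0,0]]'
python3 -c "
from h import *
go([.4567,-.0389,.007],190.9)
f=robot.grab_frame('wrist');cv2.imwrite('pics/w2.png',f['img'])
f=robot.grab_frame('top');cv2.imwrite('pics/t2.png',f['img'])
for yy,xx in ((-.0389,.4567),(-.1418,.4439)): pass
"
```

```text
time_s: 15.0
eef_pos: [0.4568, -0.0354, 0.2011]
orientation: [[-0.983, -0.001, 0.183], [-0.183, -0.001, -0.983], [0.002, -1.0, 0.001]]
force: [0.1, 0.8, 0.3]
width: 0.645
turn [-0.1 -0.4  0.1] shift [ 0.08 19.41  0.34] | pos [ 0.4568 -0.0354  0.2011] yaw -169.5 F [0.1 0.8 0.3] w 0.645 t 15.0
```

View pics/w2.png

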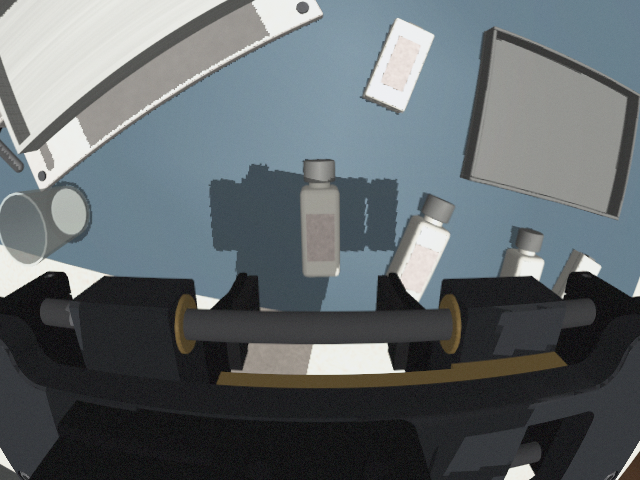

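The wrist view shows bottle 1 centred at (320,225), between the fingers at columns 247 and 388. I'll descend and grip.

```bash

python3 -m creep '[[0.65,0,5,0.1,0,0,0],[0.65,0,5,0.1,0,0,0],[0.65,0,5,0.1,0,0,0],[0.65,0,3,0,0,0,0],[0.65,0,1.3,0,0,0,0],[0.65,0,0,0,0,0,0],[0,0,0,0,0,0,0],[0,0,0,0,0,0,0]]'
python3 -m creep '[[0,0,0,0,0,0,0],[0,0,0,0,0,0,0],[0,0,-5,0,0,0,0],[0,0,-5,0,0,0,0],[0,0,-5,0,0,0,0],[0,0,-5,0,0,0,0],[0,0,0,0,0,0,0],[0,0,0,0,0,0,0]]'
python3 -c "
from h import *
go(rp(0,.049,.24),216.8)
f=robot.grab_frame('wrist');cv2.imwrite('pics/w3.png',f['img'])
"
```

```text
time_s: 16.1
eef_pos: [0.46, -0.0345, 0.0108]
orientation: [[-0.982, 0.002, 0.188], [-0.188, -0.001, -0.982], [-0.002, -1.0, 0.001]]
force: [-0.1, -0.7, -0.1]
width: 0.502
time_s: 17.1
eef_pos: [0.4584, -0.0344, 0.2088]
orientation: [[-0.982, -0.001, 0.188], [-0.188, -0.0, -0.982], [0.001, -1.0, -0.0]]
force: [-0.7, -0.3, -1.5]
width: 0.415
turn [  0.  -25.9   0.1] shift [-24.46  -3.12 -11.63] | pos [ 0.4584 -0.0344  0.2088] yaw -169.1 F [-0.7 -0.3 -1.5] w 0.415 t 17.1
```

View pics/w3.png

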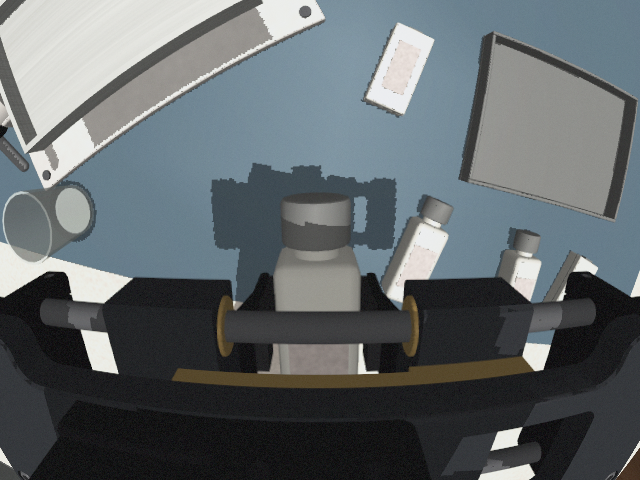

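```bash

python3 -m creep '[[0,0,-1,0,0,-8.6,0],[0,0,-1,0,0,-8.6,0],[0,0,-1,0,0,-8.7,0],[0,-4.9,0,-2.3,0,0,0],[0,-4.9,0,-2.3,0,0,0],[0,-4.9,0,-2.3,0,0,0],[0,-4.9,0,-2.3,0,0,0],[0,-4.9,0,-2.3,0,0,0]]'
python3 -m creep '[[0,0,0,0,0,0,0],[0,0,0,0,0,0,0],[0,0,0,0,0,0,0],[0,0,0,0,0,0,0],[0,0,0,0,0,0,0],[0,0,0,0,0,0,0],[0,0,0,0,0,0,0],[0,0,0,0,0,0,0]]'
python3 -c "
from h import *
go(rp(0,.049,.126),216.8)
f=robot.grab_frame('wrist');cv2.imwrite('pics/w4.png',f['img'])
"
```

```text
time_s: 18.15
eef_pos: [0.5866, 0.2055, 0.2375]
orientation: [[-0.801, -0.003, 0.598], [-0.598, -0.001, -0.801], [0.003, -1.0, -0.001]]
force: [0.9, -0.7, -0.5]
width: 0.409
time_s: 19.15
eef_pos: [0.5864, 0.2044, 0.2396]
orientation: [[-0.801, 0.0, 0.599], [-0.599, -0.0, -0.801], [0.0, -1.0, 0.0]]
force: [0.3, 0.5, -1.6]
width: 0.414
turn [-0. -0.  0.] shift [ 0.09 11.36 -0.17] | pos [0.5864 0.2044 0.2396] yaw -143.2 F [ 0.3  0.5 -1.6] w 0.414 t 19.15
```

View pics/w4.png

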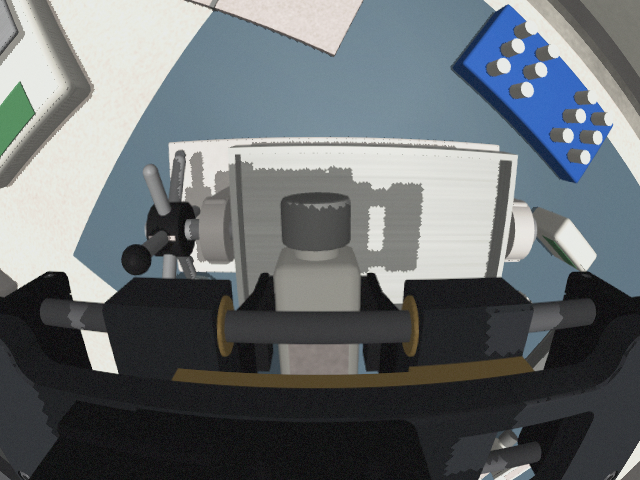

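The bottle is held over the trough and parallel to its ends. I'll lower it and release.

```bash

python3 -m creep '[[0,0.1,4,-0.2,0,0,0],[0,0,4,0,0,0,0],[0,0,2,0,0,0,0],[0,0,1,0,0,0,0],[0,0,0.4,0,0,0,0],[0,0,0,0,0,0,0],[0.48,0,0,0,0,0,0],[0.48,0,0,0,0,0,0]]'
python3 -c "
from h import *
go(rp(0,.049,.126),216.8)"
python3 -m creep '[[0.48,0,0,0,0,0,0],[0.48,0,-3,0,0,0,0],[0.48,0,-4,0,0,0,0],[0.48,0,-4,0,0,0,0],[0.48,0,-4,0,0,0,0],[0.48,0,-1,0,0,0,0],[0.48,0,0,0,0,0,0],[0.48,0,0,0,0,0,0]]'
python3 -c "
from h import *
go([.4439,-.1418,.2],180-9.6)
f=robot.grab_frame('wrist');cv2.imwrite('pics/w5.png',f['img'])
f=robot.grab_frame('top');crop(f['img'],310,180,510,330,4,'pics/t5.png')
"
```

```text
time_s: 20.2
eef_pos: [0.5848, 0.2055, 0.1263]
orientation: [[-0.801, 0.001, 0.598], [-0.598, 0.0, -0.801], [-0.001, -1.0, 0.0]]
force: [-0.1, 0.5, -0.4]
width: 0.472
turn [-0.  -0.  -0.1] shift [0.03 0.03 0.01] | pos [0.5848 0.2055 0.1263] yaw -143.2 F [-0.1  0.5 -0.4] w 0.472 t 20.2
time_s: 21.2
eef_pos: [0.584, 0.205, 0.284]
orientation: [[-0.801, -0.002, 0.598], [-0.598, -0.001, -0.801], [0.002, -1.0, -0.001]]
force: [-0.2, -0.4, 0.6]
width: 0.483
turn [-0.  46.4  0.1] shift [ 8.03  8.4  36.53] | pos [0.584 0.205 0.284] yaw -143.2 F [-0.2 -0.4  0.6] w 0.483 t 21.2
```

View pics/w5.png

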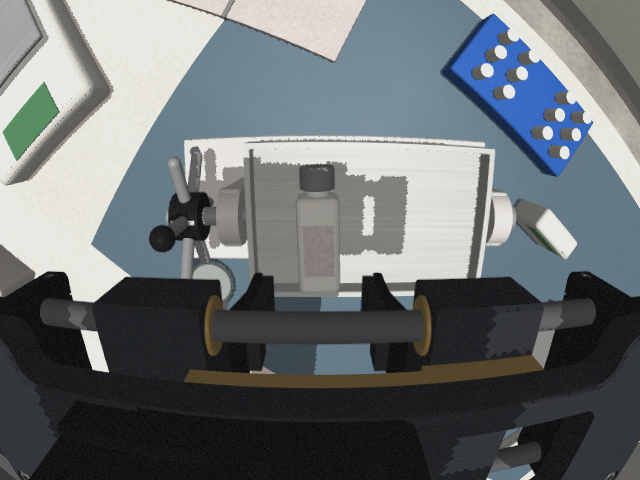

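View pics/t5.png

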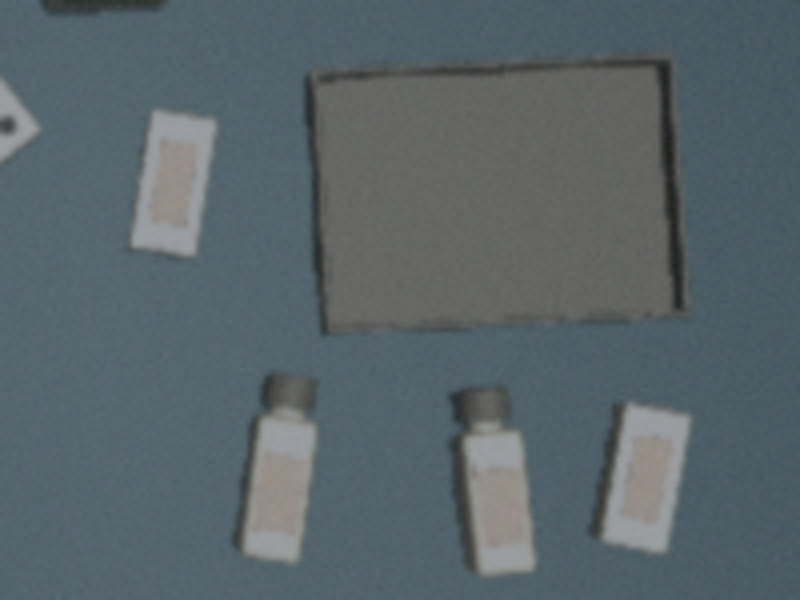

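Bottle 1 lies in the trough at (318,245) and the others haven't moved. Next is bottle 2.

```bash

python3 -m creep '[[0.65,0,0,0,0,9.3,0],[0.65,0,0,0,0,9.3,0],[0.65,0,0,0,0,9.3,0],[0.65,0,0,0,0,9.3,0],[0.65,0,0,0,0,9.2,0],[0.65,1.1,0,5.2,0,0,0],[0.65,1.1,0,5.2,0,0,0],[0.65,1.1,0,5.2,0,0,0]]'
python3 -m creep '[[0.65,1.2,0,5.2,0,0,0],[0.65,1.2,0,5.2,0,0,0],[0.65,1.2,2,5.2,0,0,0],[0.65,1.2,4,5.2,0,0,0],[0.65,0,2.4,0,0,0,0],[0.65,0,0,0,0,0,0],[0.65,0,0,0,0,0,0],[0.65,0,0,0,0,0,0]]'
python3 -c "
from h import *
go([.4439,-.1418,.009],180-9.6)
f=robot.grab_frame('wrist');cv2.imwrite('pics/w6.png',f['img'])
"
```

```text
time_s: 22.3
eef_pos: [0.5248, 0.0555, 0.2848]
orientation: [[-0.986, -0.001, -0.168], [0.168, -0.0, -0.986], [0.001, -1.0, 0.0]]
force: [0.3, -0.8, 0.5]
width: 0.649
time_s: 23.3
eef_pos: [0.4457, -0.1364, 0.2052]
orientation: [[-0.986, 0.002, -0.166], [0.166, -0.001, -0.986], [-0.002, -1.0, 0.0]]
force: [0.0, 0.7, 0.4]
width: 0.654
turn [-0.   0.  -0.1] shift [ 0.09 19.62  0.56] | pos [ 0.4457 -0.1364  0.2052] yaw 170.4 F [0.  0.7 0.4] w 0.654 t 23.3
```

View pics/w6.png

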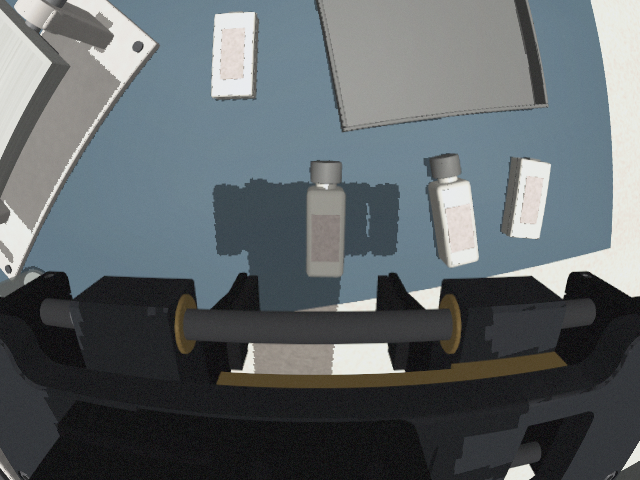

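Bottle 2 is at (325,230), about 5 mm off centre as computed. I'll correct by 0.5 cm and grip.

```bash

python3 -m creep '[[0.65,0,5,0.5,0,0,0],[0.65,0,5,0,0,0,0],[0.65,0,5,0,0,0,0],[0.65,0,3.2,0,0,0,0],[0.65,0,1.4,0,0,0,0],[0.65,0,0,0,0,0,0],[0,0,0,0,0,0,0],[0,0,0,0,0,0,0]]'
python3 -m creep '[[0,0,0,0,0,0,0],[0,0,0,0,0,0,0],[0,0,-5,0,0,0,0],[0,0,-5,0,0,0,0],[0,0,-5,0,0,0,0],[0,0,-5,0,0,0,0],[0,0,-3,0,0,0,0],[0,0,0,0,0,0,0]]'
python3 -c "
from h import *
go(rp(0,-.007,.24),216.8)
f=robot.grab_frame('wrist');cv2.imwrite('pics/w7.png',f['img'])
"
```

```text
time_s: 24.35
eef_pos: [0.445, -0.1421, 0.0094]
orientation: [[-0.986, 0.002, -0.168], [0.168, -0.001, -0.986], [-0.002, -1.0, 0.0]]
force: [0.3, -0.0, -0.1]
width: 0.505
time_s: 25.35
eef_pos: [0.4452, -0.142, 0.2405]
orientation: [[-0.986, 0.004, -0.168], [0.168, -0.002, -0.986], [-0.004, -1.0, 0.001]]
force: [0.3, -0.3, -1.3]
width: 0.408
turn [ -0.1 -46.4  -0.2] shift [-31.97   0.05 -13.85] | pos [ 0.4452 -0.142   0.2405] yaw 170.4 F [ 0.3 -0.3 -1.3] w 0.408 t 25.35
```

View pics/w7.png

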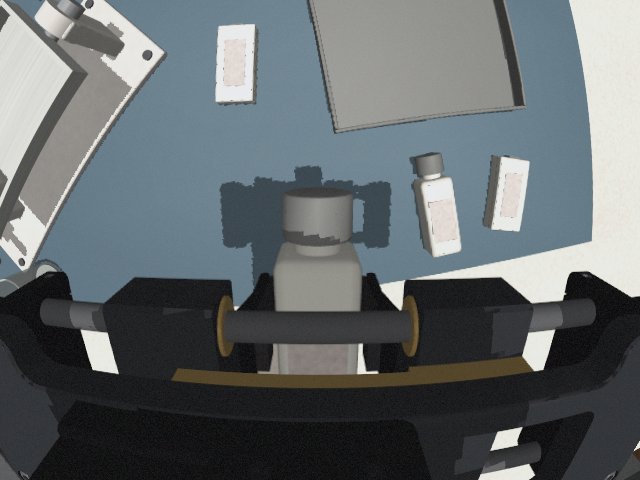

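```bash

python3 -m creep '[[0,0,0,0,0,-9.3,0],[0,0,0,0,0,-9.3,0],[0,0,0,0,0,-9.3,0],[0,0,0,0,0,-9.3,0],[0,0,0,0,0,-9.2,0],[0,-5.3,0,-2.3,0,0,0],[0,-5.3,0,-2.3,0,0,0],[0,-5.3,0,-2.3,0,0,0]]'
python3 -m creep '[[0,-5.3,0,-2.3,0,0,0],[0,-5.3,0,-2.3,0,0,0],[0,-5.4,0,-2.3,0,0,0],[0,0,0,0,0,0,0],[0,0,0,0,0,0,0],[0,0,0,0,0,0,0],[0,0,0,0,0,0,0],[0,0,0,0,0,0,0]]'
python3 -c "
from h import *
go(rp(0,-.007,.126),216.8)
f=robot.grab_frame('wrist');cv2.imwrite('pics/w8.png',f['img'])
"
```

```text
time_s: 26.4
eef_pos: [0.5302, 0.0101, 0.2366]
orientation: [[-0.802, -0.002, 0.598], [-0.598, 0.0, -0.802], [0.002, -1.0, -0.001]]
force: [0.4, -0.9, -0.2]
width: 0.409
time_s: 27.4
eef_pos: [0.6171, 0.159, 0.2384]
orientation: [[-0.802, 0.001, 0.598], [-0.598, -0.0, -0.802], [-0.0, -1.0, 0.001]]
force: [0.8, -0.2, -1.6]
width: 0.412
turn [-0.  -0.1 -0. ] shift [-0.17 11.24 -0.05] | pos [0.6171 0.159  0.2384] yaw -143.3 F [ 0.8 -0.2 -1.6] w 0.412 t 27.4
```

View pics/w8.png

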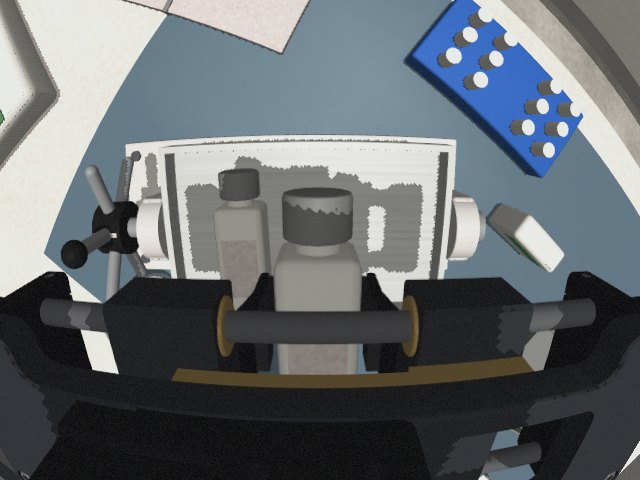

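Bottle 2 is held and bottle 1 sits to its left at (240,240), with about 5 mm of finger clearance by the numbers. I'll lower it.

```bash

python3 -m creep '[[0,-0.1,4,0.05,0,0,0],[0,0,3,0,0,0,0],[0,0,2,0,0,0,0],[0,0,1.5,0,0,0,0],[0,0,0.7,0,0,0,0],[0,0,0,0,0,0,0],[0.47,0,0,0,0,0,0],[0.47,0,0,0,0,0,0]]'
python3 -c "
from h import *
go(rp(0,-.007,.126),216.8)"
python3 -m creep '[[0.47,0,0,0,0,0,0],[0.47,0,-3,0,0,0,0],[0.47,0,-4,0,0,0,0],[0.47,0,-4,0,0,0,0],[0.47,0,-4,0,0,0,0],[0.47,0,-1,0,0,0,0],[0.47,0,0,0,0,0,0],[0.47,0,0,0,0,0,0]]'
python3 -c "
from h import *
go([.432,-.2688,.2],183.6)
f=robot.grab_frame('wrist');cv2.imwrite('pics/w9.png',f['img'])
f=robot.grab_frame('top');crop(f['img'],310,180,510,330,4,'pics/t9.png')
"
```

```text
time_s: 28.45
eef_pos: [0.6186, 0.1601, 0.127]
orientation: [[-0.801, 0.001, 0.598], [-0.598, 0.0, -0.801], [-0.001, -1.0, 0.001]]
force: [0.1, -0.9, 0.2]
width: 0.463
turn [-0.  -0.  -0.1] shift [ 0.01  0.1  -0.05] | pos [0.6186 0.1601 0.127 ] yaw -143.2 F [ 0.1 -0.9  0.2] w 0.463 t 28.45
time_s: 29.45
eef_pos: [0.6177, 0.1597, 0.2845]
orientation: [[-0.801, -0.002, 0.598], [-0.598, -0.001, -0.801], [0.002, -1.0, -0.001]]
force: [-0.1, -1.0, -0.0]
width: 0.468
turn [-0.  33.2  0.1] shift [21.22  8.45 41.6 ] | pos [0.6177 0.1597 0.2845] yaw -143.2 F [-0.1 -1.  -0. ] w 0.468 t 29.45
```

View pics/w9.png

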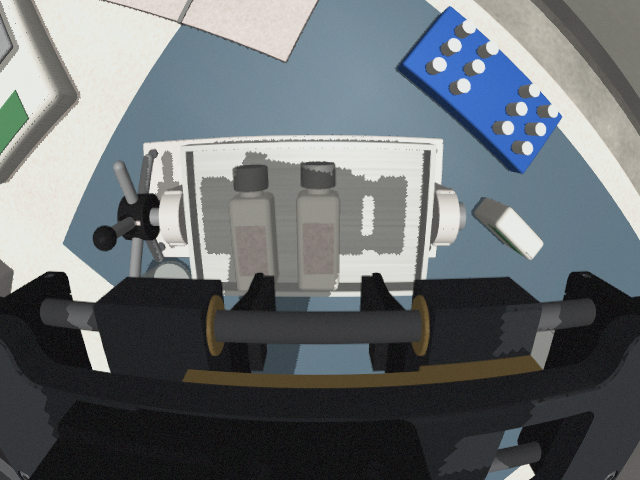

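View pics/t9.png

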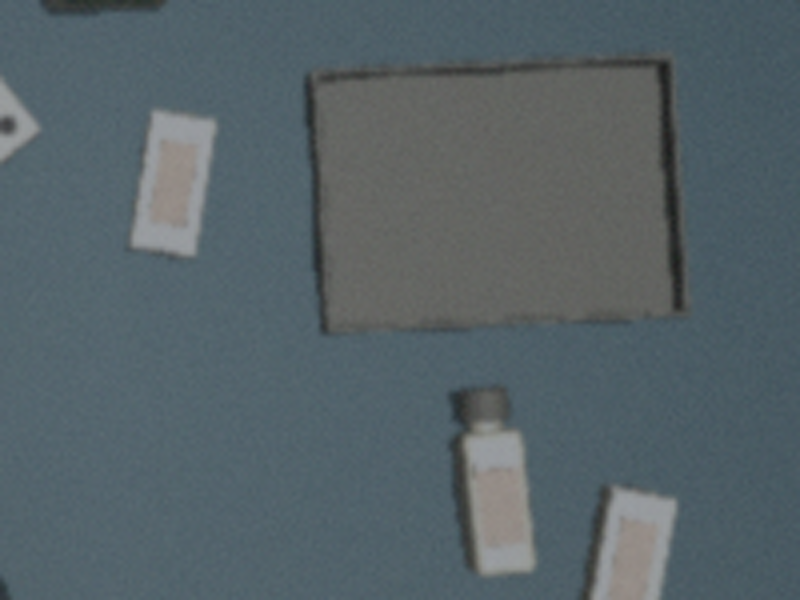

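Two bottles are in the trough. Slide box b has been knocked about 2.5 cm towards the robot, so I'll re-measure it later. Now bottle 3.

```bash

python3 -m creep '[[0.6,0,0,0,0,8.3,0],[0.6,0,0,0,0,8.3,0],[0.6,0,0,0,0,8.3,0],[0.6,0,0,0,0,8.3,0],[0.6,2.65,0,5.2,0,0,0],[0.6,2.65,0,5.2,0,0,0],[0.6,2.65,0,5.2,0,0,0],[0.6,2.65,0,5.2,0,0,0]]'
python3 -m creep '[[0.6,2.65,0,5.2,0,0,0],[0.6,2.65,0,5.2,0,0,0],[0.6,2.65,2,5.2,0,0,0],[0.6,2.65,4,5.2,0,0,0],[0.6,0,2.4,0,0,0,0],[0.6,0,0,0,0,0,0],[0.6,0,0,0,0,0,0],[0.6,0,0,0,0,0,0]]'
python3 -c "
from h import *
go([.432,-.2688,.009],183.6)
f=robot.grab_frame('wrist');cv2.imwrite('pics/w10.png',f['img'])
"
```

```text
time_s: 30.55
eef_pos: [0.524, -0.056, 0.2855]
orientation: [[-0.998, -0.001, 0.062], [-0.062, 0.0, -0.998], [0.001, -1.0, -0.0]]
force: [1.2, -0.9, 0.4]
width: 0.604
time_s: 31.55
eef_pos: [0.436, -0.2618, 0.208]
orientation: [[-0.998, 0.002, 0.063], [-0.063, -0.001, -0.998], [-0.002, -1.0, 0.001]]
force: [0.5, -0.1, 0.1]
width: 0.602
turn [-0.1  0.  -0.1] shift [ 0.44 19.9   0.67] | pos [ 0.436  -0.2618  0.208 ] yaw -176.4 F [ 0.5 -0.1  0.1] w 0.602 t 31.55
```

View pics/w10.png

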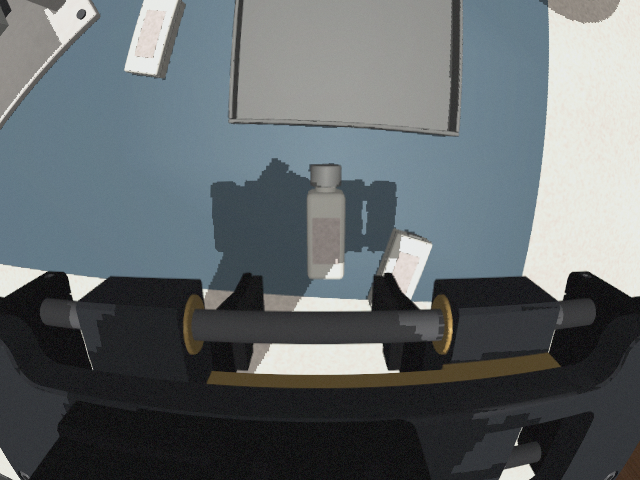

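```bash

python3 -m creep '[[0.6,0.4,5,0.7,0,0,0],[0.6,0,5,0,0,0,0],[0.6,0,5,0,0,0,0],[0.6,0,3.4,0,0,0,0],[0.6,0,1.5,0,0,0,0],[0.6,0,0,0,0,0,0],[0,0,0,0,0,0,0],[0,0,0,0,0,0,0]]'
python3 -m creep '[[0,0,0,0,0,0,0],[0,0,0,0,0,0,0],[0,0,-5,0,0,0,0],[0,0,-5,0,0,0,0],[0,0,-5,0,0,0,0],[0,0,-5,0,0,0,0],[0,0,-3,0,0,0,0],[0,0,0,0,0,0,0]]'
python3 -c "
from h import *
go(rp(0,-.063,.24),216.8)
f=robot.grab_frame('wrist');cv2.imwrite('pics/w11.png',f['img'])
"
```

```text
time_s: 32.6
eef_pos: [0.4325, -0.2699, 0.0092]
orientation: [[-0.998, 0.002, 0.062], [-0.062, -0.001, -0.998], [-0.002, -1.0, 0.001]]
force: [-0.5, 0.4, 0.3]
width: 0.452
time_s: 33.6
eef_pos: [0.4325, -0.2699, 0.2403]
orientation: [[-0.998, 0.004, 0.062], [-0.062, -0.002, -0.998], [-0.004, -1.0, 0.003]]
force: [-0.2, 1.5, -2.1]
width: 0.409
turn [ -0.2 -33.2  -0.2] shift [-4.064e+01  3.000e-02 -1.773e+01] | pos [ 0.4325 -0.2699  0.2403] yaw -176.4 F [-0.2  1.5 -2.1] w 0.409 t 33.6
```

View pics/w11.png

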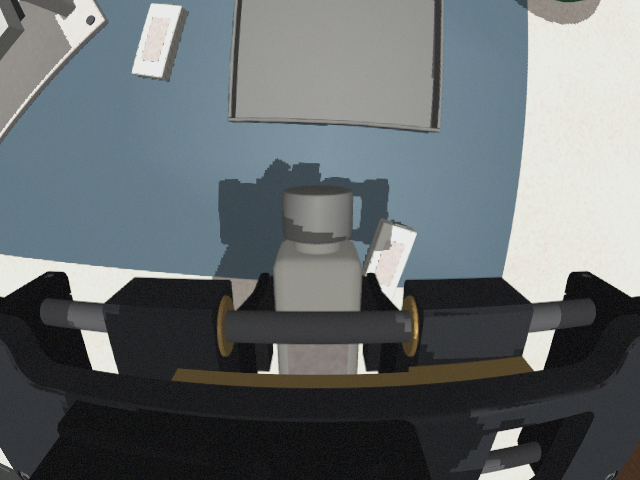

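```bash

python3 -m creep '[[0,0,0,0,0,-8.3,0],[0,0,0,0,0,-8.3,0],[0,0,0,0,0,-8.3,0],[0,0,0,0,0,-8.3,0],[0,-5.1,0,-2.2,0,0,0],[0,-5.1,0,-2.2,0,0,0],[0,-5.1,0,-2.2,0,0,0],[0,-5.1,0,-2.2,0,0,0]]'
python3 -m creep '[[0,-5.1,0,-2.2,0,0,0],[0,-5.1,0,-2.2,0,0,0],[0,-5.1,0,-2.2,0,0,0],[0,-5,0,-2.2,0,0,0],[0,0,0,0,0,0,0],[0,0,0,0,0,0,0],[0,0,0,0,0,0,0],[0,0,0,0,0,0,0]]'
python3 -c "
from h import *
go(rp(0,-.063,.126),216.8)
f=robot.grab_frame('wrist');cv2.imwrite('pics/w12.png',f['img'])
"
```

```text
time_s: 34.65
eef_pos: [0.5422, -0.0752, 0.236]
orientation: [[-0.801, -0.002, 0.598], [-0.598, 0.0, -0.801], [0.002, -1.0, -0.002]]
force: [0.7, -0.3, -1.8]
width: 0.409
time_s: 35.65
eef_pos: [0.6522, 0.1138, 0.2379]
orientation: [[-0.802, 0.0, 0.597], [-0.597, -0.001, -0.802], [0.0, -1.0, 0.001]]
force: [0.5, 0.3, -1.5]
width: 0.409
turn [-0.  -0.1  0. ] shift [-0.06 11.19 -0.16] | pos [0.6522 0.1138 0.2379] yaw -143.3 F [ 0.5  0.3 -1.5] w 0.409 t 35.65
```

View pics/w12.png

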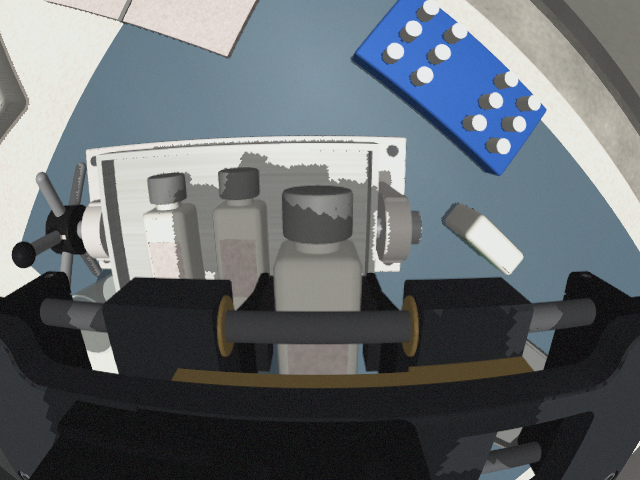

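```bash

python3 -c "
from h import *
f=robot.grab_frame('wrist')
for u,v in ((368,160),(374,240),(103,165),(110,240)):
  P=p2w(f,u,v,.135,True); print(u,v,(P-ORG)@XA,(P-ORG)@YA)
for y in (-.105,.105): print(w2p(f,rp(.06,y,.135),True),w2p(f,rp(.02,y,.135),True))
"
```

```text
368 160 0.05572509482310936 -0.09985665336850919
374 240 -0.0036023345313517738 -0.10595582111050676
103 165 0.0587034941007052 0.1072088103486354
110 240 -0.0034572830964534687 0.10828523210544184
[375.21037107 154.20190922] [373.86099654 208.96277246]
[105.09518456 163.19397239] [109.62791531 212.21385869]
```

```bash

python3 -m creep '[[0,-0.05,4,-0.17,0,0,0],[0,0,3,0,0,0,0],[0,0,2,0,0,0,0],[0,0,1.5,0,0,0,0],[0,0,0.7,0,0,0,0],[0,0,0,0,0,0,0],[0.47,0,0,0,0,0,0],[0.47,0,0,0,0,0,0]]'
python3 -c "
from h import *
go(rp(0,-.063,.126),216.8)"
python3 -m creep '[[0.47,0,0,0,0,0,0],[0.47,0,-3,0,0,0,0],[0.47,0,-4,0,0,0,0],[0.47,0,-4,0,0,0,0],[0.47,0,-4,0,0,0,0],[0.47,0,-1,0,0,0,0],[0.47,0,0,0,0,0,0],[0.47,0,0,0,0,0,0]]'
python3 -c "
from h import *
go([.6148,-.0844,.2],180-10.5)
f=robot.grab_frame('wrist');cv2.imwrite('pics/w13.png',f['img'])
f=robot.grab_frame('top');crop(f['img'],310,190,510,340,4,'pics/t13.png')
"
```

```text
time_s: 36.75
eef_pos: [0.6521, 0.117, 0.1267]
orientation: [[-0.801, 0.001, 0.598], [-0.598, 0.0, -0.801], [-0.001, -1.0, 0.001]]
force: [-0.7, 0.5, -0.4]
width: 0.459
turn [-0.  -0.  -0.1] shift [0.12 0.07 0.09] | pos [0.6521 0.117  0.1267] yaw -143.2 F [-0.7  0.5 -0.4] w 0.459 t 36.75
time_s: 37.75
eef_pos: [0.6512, 0.1165, 0.2841]
orientation: [[-0.801, -0.002, 0.598], [-0.598, -0.001, -0.801], [0.002, -1.0, -0.001]]
force: [-0.5, -0.1, -1.0]
width: 0.471
turn [-0.  47.3  0.1] shift [-0.08  8.41 20.42] | pos [0.6512 0.1165 0.2841] yaw -143.2 F [-0.5 -0.1 -1. ] w 0.471 t 37.75
```

View pics/w13.png

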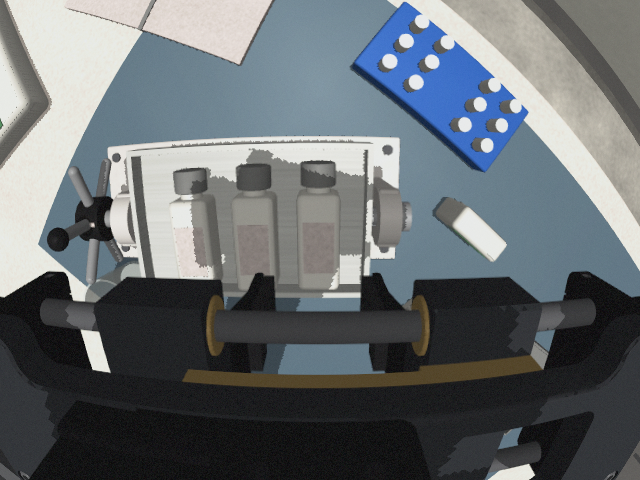

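View pics/t13.png

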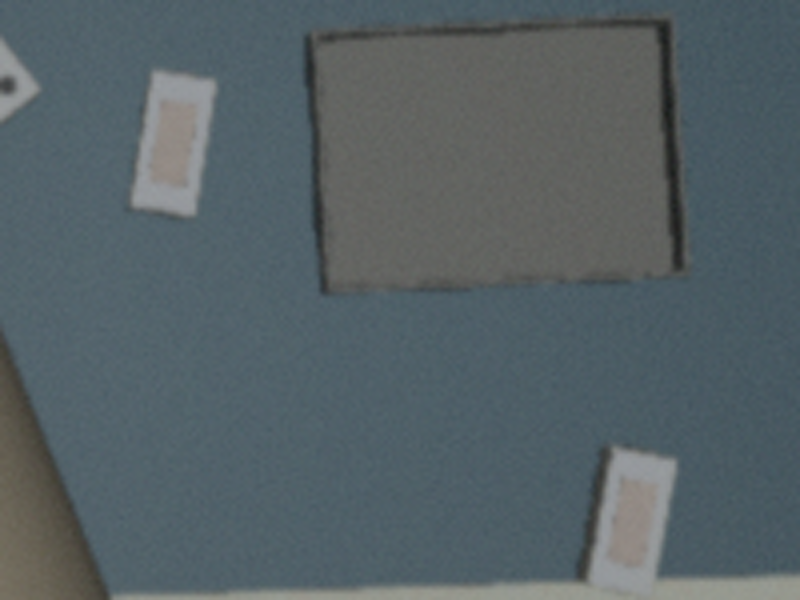

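All three bottles lie in the trough at (190,230), (255,230) and (319,230). Next are the slide boxes, starting with a re-measurement of b.

```bash

python3 -m creep '[[0.65,0,0,0,0,9.5,0],[0.65,0,0,0,0,9.5,0],[0.65,0,0,0,0,9.5,0],[0.65,0,0,0,0,9.5,0],[0.65,0,0,5,0,9.3,0],[0.65,0,0,5.2,0,0,0],[0.65,0,0,5.2,0,0,0],[0.65,0,0,5,0,0,0]]'
python3 -m creep '[[0.65,0,4,0,0,0,0],[0.65,0,4,0,0,0,0],[0.65,0,0,0,0,0,0],[0.65,0,0,0,0,0,0],[0.65,0,0,0,0,0,0],[0.65,0,0,0,0,0,0],[0.65,0,0,0,0,0,0],[0.65,0,0,0,0,0,0]]'
python3 -c "
from h import *
go([.6148,-.0844,.006],180-10.5)
f=robot.grab_frame('wrist');cv2.imwrite('pics/w14.png',f['img'])
f=robot.grab_frame('top')
P=np.array([p2w(f,310+(u+.5)/4-.5,190+(v+.5)/4-.5,.024) for u,v in ((610,445),(677,457),(655,598),(586,585))])
ax=(P[0]+P[1]-P[2]-P[3])/2;print(P.mean(0),np.linalg.norm(ax),np.degrees(np.arctan2(ax[1],ax[0])))
"
```

```text
time_s: 38.85
eef_pos: [0.6217, -0.0864, 0.285]
orientation: [[-0.983, -0.001, -0.183], [0.183, -0.0, -0.983], [0.001, -1.0, 0.0]]
force: [0.1, -0.7, 1.1]
width: 0.653
time_s: 39.85
eef_pos: [0.6225, -0.0846, 0.206]
orientation: [[-0.983, 0.0, -0.183], [0.183, -0.0, -0.983], [-0.0, -1.0, 0.0]]
force: [1.2, 1.0, 0.4]
width: 0.654
turn [-0. -0. -0.] shift [ 0.76 20.    0.12] | pos [ 0.6225 -0.0846  0.206 ] yaw 169.5 F [1.2 1.  0.4] w 0.654 t 39.85
[ 0.38128692 -0.35034922  0.024     ] 0.0845348432984654 -11.90610913545491
```

View pics/w14.png

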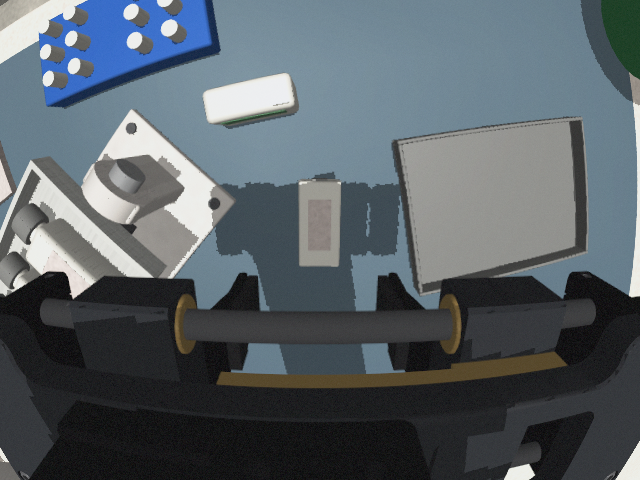

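The box is centred at (320,225). I'll grip it.

```bash

python3 -m creep '[[0.65,0.8,5,0.1,0,0,0],[0.65,0,5,0,0,0,0],[0.65,0,5,0,0,0,0],[0.65,0,3.4,0,0,0,0],[0.65,0,1.5,0,0,0,0],[0.65,0,0,0,0,0,0],[0,0,0,0,0,0,0],[0,0,0,0,0,0,0]]'
python3 -m creep '[[0,0,0,0,0,0,0],[0,0,0,0,0,0,0],[0,0,-5,0,0,0,0],[0,0,-5,0,0,0,0],[0,0,-4,0,0,0,0],[0,0,0,0,0,-4,0],[0,0,0,0,0,-4,0],[0,0,0,0,0,-4.1,0]]'
python3 -c "
from h import *
go([.6023,-.228,.015],181.6)
"
```

```text
time_s: 40.95
eef_pos: [0.6154, -0.0842, 0.0084]
orientation: [[-0.983, 0.002, -0.183], [0.183, -0.0, -0.983], [-0.002, -1.0, -0.0]]
force: [0.3, 0.2, 0.1]
width: 0.502
time_s: 41.95
eef_pos: [0.6142, -0.0841, 0.147]
orientation: [[-1.0, 0.0, 0.03], [-0.03, -0.0, -1.0], [-0.0, -1.0, 0.0]]
force: [0.6, -1.0, -1.1]
width: 0.456
turn [-0.   0.1 -0. ] shift [ 1.59 13.2  14.35] | pos [ 0.6142 -0.0841  0.147 ] yaw -178.3 F [ 0.6 -1.  -1.1] w 0.456 t 41.95
```

```bash

python3 -m creep '[[0,0.5,0,4.8,0,0,0],[0,0.6,0,4.8,0,0,0],[0,0.5,0,4.8,0,0,0],[0,0,4,0,0,0,0],[0,0,4,0,0,0,0],[0,0,0,0,0,0,0],[0,0,0,0,0,0,0],[0,0,0,0,0,0,0]]'
python3 -c "
from h import *
go([.6023,-.228,.014],181.6)
f=robot.grab_frame('wrist');cv2.imwrite('pics/w15.png',f['img'])
"
```

```text
time_s: 42.95
eef_pos: [0.6036, -0.2287, 0.0691]
orientation: [[-1.0, 0.003, 0.027], [-0.027, -0.001, -1.0], [-0.003, -1.0, 0.001]]
force: [0.7, 0.5, -0.4]
width: 0.454
turn [-0.1 -0.  -0.2] shift [ 0.13  5.51 -0.08] | pos [ 0.6036 -0.2287  0.0691] yaw -178.4 F [ 0.7  0.5 -0.4] w 0.454 t 42.95
```

View pics/w15.png

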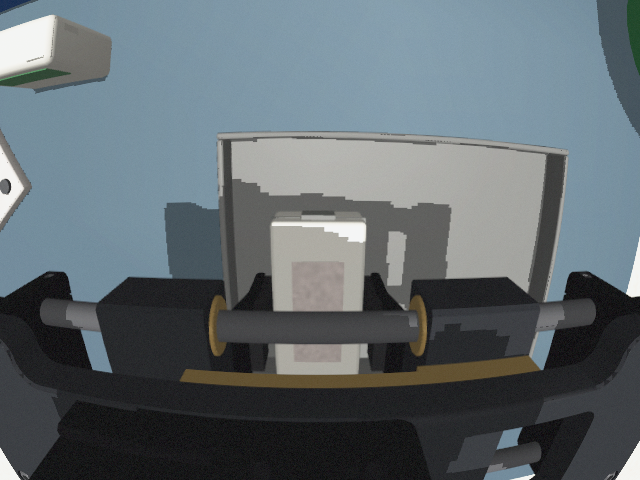

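Slide box a is over the tray at (318,290), clear of the left wall at column 225. I'll lower it.

```bash

python3 -m creep '[[0,0.1,3,0,0,0,0],[0,0,1.5,0,0,0,0],[0,0,1,0,0,0,0],[0,0,0,0,0,0,0],[0,0,0,0,0,0,0],[0.56,0,0,0,0,0,0],[0.56,0,0,0,0,0,0],[0.56,0,0,0,0,0,0]]'
python3 -m creep '[[0.56,0,-3,0,0,0,0],[0.56,0,-4,0,0,0,0],[0.56,0,-4,0,0,0,0],[0.56,0,-4,0,0,0,0],[0.56,0,-3,0,0,6.7,0],[0.6,0,0,0,0,6.7,0],[0.6,0,0,0,0,0,0],[0.6,0,0,0,0,0,0]]'
python3 -c "
from h import *
go([.3813,-.3503,.2],180-11.9)
f=robot.grab_frame('wrist');cv2.imwrite('pics/w16.png',f['img'])
"
```

```text
time_s: 44.0
eef_pos: [0.6014, -0.2286, 0.012]
orientation: [[-1.0, 0.0, 0.027], [-0.027, -0.0, -1.0], [-0.0, -1.0, 0.0]]
force: [-1.0, 0.8, -0.5]
width: 0.556
time_s: 45.0
eef_pos: [0.601, -0.2284, 0.1912]
orientation: [[-0.979, -0.001, -0.203], [0.203, 0.0, -0.979], [0.001, -1.0, -0.0]]
force: [0.3, 0.3, -0.7]
width: 0.597
turn [0.  0.2 0.1] shift [18.99 -0.88 16.46] | pos [ 0.601  -0.2284  0.1912] yaw 168.3 F [ 0.3  0.3 -0.7] w 0.597 t 45.0
```

View pics/w16.png

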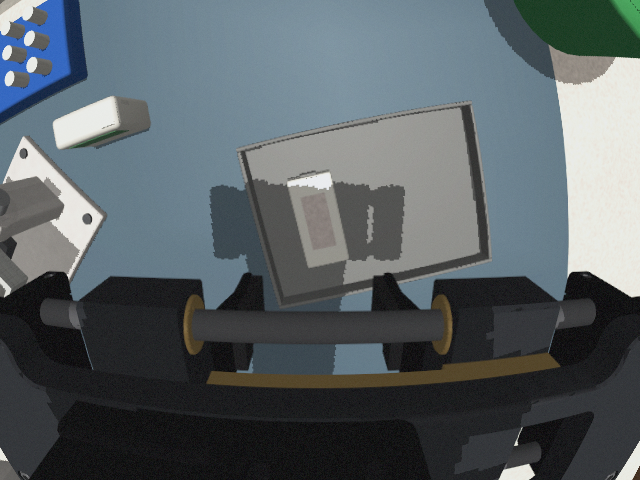

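Slide box a lies in the tray at (318,220). Now box b.

```bash

python3 -m creep '[[0.65,3.8,0,3.3,0,0.2,0],[0.65,3.8,0,3.3,0,0,0],[0.65,3.8,0,3.3,0,0,0],[0.65,3.8,0,3.3,0,0,0],[0.65,3.8,0,3.3,0,0,0],[0.65,0,0,0,0,0,0],[0.65,0,0,0,0,0,0],[0.65,0,0,0,0,0,0]]'
python3 -c "
from h import *
go([.3813,-.3503,.007],180-11.9)
f=robot.grab_frame('wrist');cv2.imwrite('pics/w17.png',f['img'])
"
```

```text
time_s: 46.05
eef_pos: [0.3822, -0.3495, 0.1916]
orientation: [[-0.979, 0.0, -0.206], [0.206, 0.0, -0.979], [-0.0, -1.0, -0.0]]
force: [0.9, 0.0, -0.0]
width: 0.648
turn [ 0. -0. -0.] shift [ 0.07 18.46  0.09] | pos [ 0.3822 -0.3495  0.1916] yaw 168.1 F [ 0.9  0.  -0. ] w 0.648 t 46.05
```

View pics/w17.png

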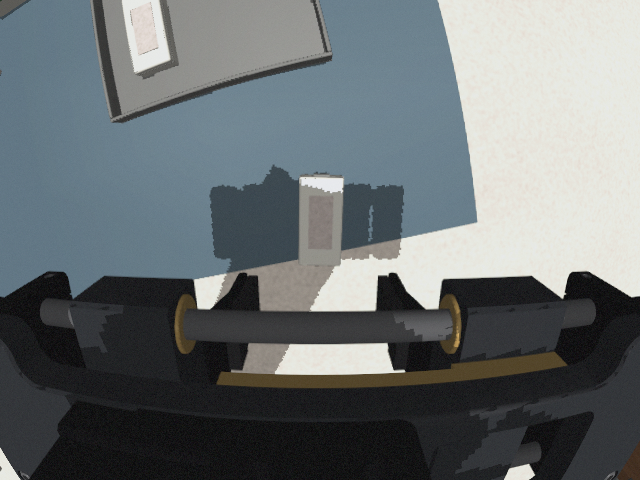

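Box b is centred at (320,220). I'll grip it and carry it over.

```bash

python3 -m creep '[[0.65,0.1,5,0.1,0,0,0],[0.65,0,5,0,0,0,0],[0.65,0,5,0,0,0,0],[0.65,0,2.4,0,0,0,0],[0.65,0,1,0,0,0,0],[0.65,0,0,0,0,0,0],[0,0,0,0,0,0,0],[0,0,0,0,0,0,0]]'
python3 -m creep '[[0,0,0,0,0,0,0],[0,0,0,0,0,0,0],[0,0,-5,0,0,0,0],[0,0,-5,0,0,0,0],[0,0,-4,0,0,0,0],[0,0,0,0,0,-6.8,0],[0,0,0,0,0,-6.7,0],[0,0,0,0,0,0,0]]'
python3 -c "
from h import *
go([.6051,-.328,.014],181.6)
"
```

```text
time_s: 47.1
eef_pos: [0.3806, -0.3517, 0.0088]
orientation: [[-0.978, 0.001, -0.209], [0.209, -0.001, -0.978], [-0.002, -1.0, 0.001]]
force: [0.8, -0.9, -0.1]
width: 0.502
time_s: 48.1
eef_pos: [0.3798, -0.3511, 0.1478]
orientation: [[-1.0, -0.0, 0.025], [-0.025, -0.0, -1.0], [0.0, -1.0, 0.0]]
force: [-1.1, 0.3, -1.0]
width: 0.46
turn [-0.  -0.2  0. ] shift [-22.58  13.38  -1.68] | pos [ 0.3798 -0.3511  0.1478] yaw -178.6 F [-1.1  0.3 -1. ] w 0.46 t 48.1
```

```bash

python3 -m creep '[[0,-4.5,0,-0.3,0,0,0],[0,-4.5,0,-0.3,0,0,0],[0,-4.5,0,-0.4,0,0,0],[0,-4.5,0,-0.4,0,0,0],[0,-4.5,0,-0.3,0,0,0],[0,0,4,0,0,0,0],[0,0,4,0,0,0,0],[0,0,0,0,0,0,0]]'
python3 -c "
from h import *
go([.6051,-.328,.014],181.6)
f=robot.grab_frame('wrist');cv2.imwrite('pics/w18.png',f['img'])
"
```

```text
time_s: 49.1
eef_pos: [0.6021, -0.3273, 0.064]
orientation: [[-1.0, -0.006, 0.023], [-0.023, 0.003, -1.0], [0.006, -1.0, -0.003]]
force: [-0.5, -1.5, -0.5]
width: 0.459
turn [ 0.2 -0.3  0.4] shift [-0.3   5.    0.07] | pos [ 0.6021 -0.3273  0.064 ] yaw -178.7 F [-0.5 -1.5 -0.5] w 0.459 t 49.1
```

View pics/w18.png

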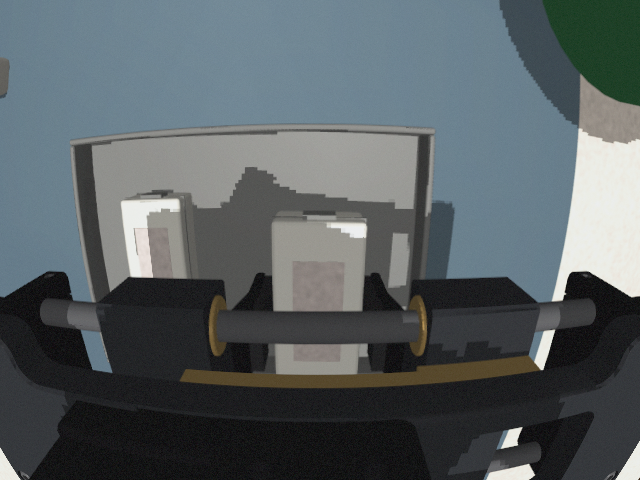

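Box b is over the tray's right half at (320,290), with box a at (155,235). I'll lower, release and retract.

```bash

python3 -m creep '[[0,-0.2,2.5,0,0,0,0],[0,0,1.5,0,0,0,0],[0,0,1,0,0,0,0],[0,0,0,0,0,0,0],[0,0,0,0,0,0,0],[0.56,0,0,0,0,0,0],[0.56,0,0,0,0,0,0],[0.56,0,0,0,0,0,0]]'
python3 -m creep '[[0.56,0,-3,0,0,0,0],[0.56,0,-4,0,0,0,0],[0.56,0,-5,0,0,0,0],[0.56,0,-5,0,0,0,0],[0.56,0,-5,0,0,0,0],[0.56,4,-3,5,0,0,0],[0.56,4,0,5,0,0,0],[0.56,4,0,5,0,0,0]]'
python3 -m creep '[[0.56,4,0,5,0,0,0],[0.56,0,0,0,0,0,0],[0.56,0,0,0,0,0,0],[0.56,0,0,0,0,0,0],[0.56,0,0,0,0,0,0],[0.56,0,0,0,0,0,0],[0.56,0,0,0,0,0,0],[0.56,0,0,0,0,0,0]]'
python3 ang.py a3
python3 -c "
from h import *
f=robot.grab_frame('top');cv2.imwrite('pics/t19.png',f['img'])
crop(f['img'],155,150,515,345,2.2,'pics/t19c.png')
go([.5,-.5,.3])
for n,u,v in(('timer',0,0),): print(p2w(f,212,317,.09))
a=cv2.imread('pics/top0.png')
for n,(u0,v0,u1,v1) in dict(beaker=(190,295,235,340),timer=(318,160,358,186)).items():
  t=a[v0:v1,u0:u1];r=cv2.matchTemplate(f['img'][v0-10:v1+10,u0-10:u1+10],t,cv2.TM_CCOEFF_NORMED);print(n,cv2.minMaxLoc(r)[1],cv2.minMaxLoc(r)[3])
"
```

```text
time_s: 50.15
eef_pos: [0.6066, -0.3285, 0.0182]
orientation: [[-1.0, 0.0, 0.025], [-0.025, -0.0, -1.0], [-0.0, -1.0, 0.0]]
force: [-0.7, 0.2, -0.1]
width: 0.559
time_s: 51.15
eef_pos: [0.4956, -0.4744, 0.2651]
orientation: [[-1.0, 0.001, 0.026], [-0.026, -0.001, -1.0], [-0.001, -1.0, 0.001]]
force: [1.4, -0.3, 0.9]
width: 0.559
time_s: 52.15
eef_pos: [0.4589, -0.5228, 0.2644]
orientation: [[-1.0, -0.0, 0.026], [-0.026, -0.0, -1.0], [0.0, -1.0, 0.0]]
force: [-1.0, -0.6, -0.1]
width: 0.561
scene expected ball [400. 168.]
 dark centroid 398.0851063829787 171.82978723404256 47
   -8 [396.5 167.3]
   8 [403.6 169.2]
top expected ball [174.8 274.4]
 dark centroid 180.41013824884791 273.4147465437788 217
   -8 [177.8 278.1]
   8 [172.  270.6]
turn [-0. -0. -0.] shift [-4.17 -3.56 -2.18] | pos [ 0.4589 -0.5228  0.2644] yaw -178.5 F [0.9 0.7 0.4] w 0.557 t 52.3
[0.41167173 0.24529459 0.09      ]
beaker 0.9811080694198608 (10, 10)
timer 0.9972590804100037 (10, 10)
```

View pics/t19c.png

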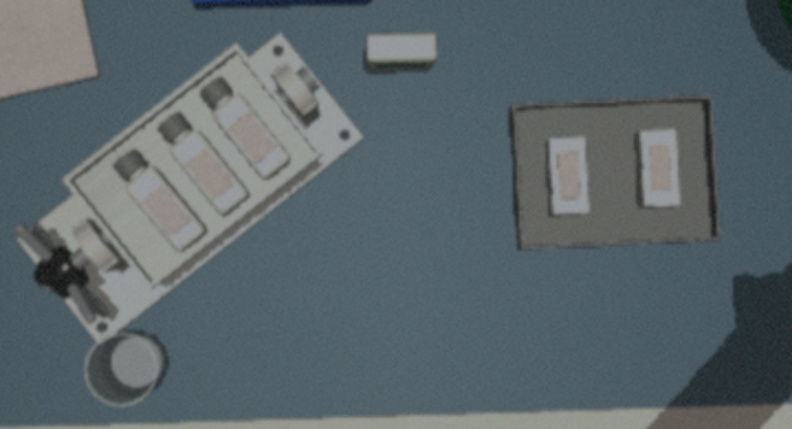

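View pics/a3b.png

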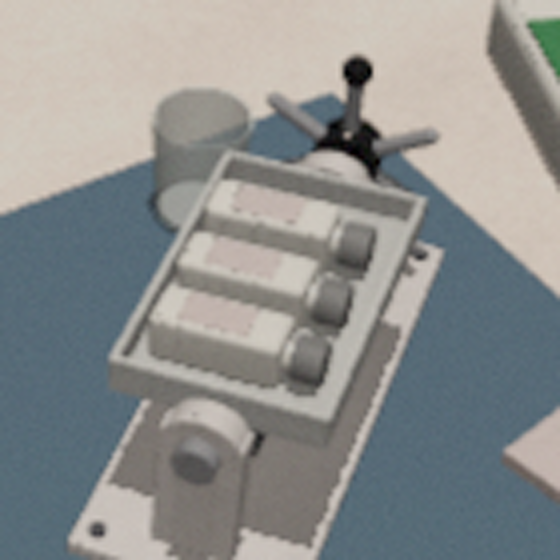

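```bash
python3 -c "
from bench import robot
print(robot.job_done())"
```

```text
the job is handed in; nothing more can be done
None
```

The job is done and handed in at about 52 s; no verdict was reported. All three bottles are in the trough and both slide boxes are in the tray.

- **Carrier:** I turned it about 160° with closed fingers against the capstan pegs, in three strokes and a small nudge, then let go.
- **Ball-ended peg:** Just after the nudge, fits put it between about -0.8° (trough rim) and -3.3° (pegs). They differ by about 2.5°, but both are within the 8° limit. It looked unchanged in the last picture.
- **Bottles and boxes:** The last pictures show the three bottles side by side in the trough and the two slide boxes flat in the tray. One slide box was knocked about 2.5 cm during the run, so I measured it again before gripping it.
- **Beaker and timer:** Both matched their starting pixels exactly.
- **Arm:** It is clear of everything. No grip slip was seen.
- **Failed check:** The automatic dark-spot ball finder mixed the ball up with the black hub, so I ignored it and read the ball position from the pictures.

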